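# Close the weighing hood's sash with its hook rod

### The job

Close the weighing hood over the samples: take the hook rod from its stand, drop its hook into the ring on top of the hood's raised sash and draw the sash down gently, by the rod alone, until it clicks shut and stays down by itself; the glass must not be forced. Then unhook the rod and stand it back in its socket, all the way down, and leave the other things on the bench where they are.

Things in the scene. Friction and masses are not known exactly. Their poses are not given: they have to be found in the camera images.
- hood: Weighing hood, a clear box 200 deep x 260 wide x 360 mm high with aluminium channels, fixed. Origin: centre of its underside; x points from the front to the back, z up. Over the last 20 mm the catch raises the pull to 7 to 10 N in all; it eases at the click, then the seal is felt. More than 20 N between rod and sash, in any direction, cracks the glass.
- sash (a joint): How far the glass front sash is drawn down, m: 0 = fully up, as at the start. A spring balance lifts it with 3 to 4 N, so it runs back up if let go before the roller catch on the sill has clicked over it. The sill is set by hand: the sash clicks shut somewhere from 0.097 to 0.124, a different place each time. Just past that the rubber seal resists, by about 7 N more per mm.
- ring (a point): Centre of the hole of the steel ring on the sash's top rail. The ring lies flat (hole axis vertical): hole 18 mm across, wire 7 mm thick, 32 mm outside. It is 25 mm in front of the sash's face, 17 mm in front of the hood's front, and goes down with the sash. Axes as the hood's.
- rod: Hook rod, steel with a grey handle, 193 mm tall, about 0.12 kg, upright in its stand. Origin: centre of its foot, which is round, 16 mm across, tapered at the end. A collar 26 mm across is 36 to 44 mm above the foot, the handle above it. From 106 mm up it is a 7 mm wire: a swan neck, bowed 12 mm to the rod's +x at 132 mm, back to -3 mm at 160, then the hook, bent to +x and down like a walking stick.
- rod_grip (a point): Centre of the rod's handle, an 18 x 18 mm square bar 60 mm long, 74 mm above the foot, flat sides facing the rod's x and y. z is up along the rod, x the way the hook points. Gripped across its y sides, with the gripper leaning back 35 to 45 degrees to the side away from the hook, the hook stays free.
- rod_tip (a point): Lower end of the hook's down-turned tip: 22 mm in the rod's +x from the handle's axis, 170 mm above the foot (96 mm above rod_grip), 7 mm thick. The inside of the bend is 186 mm above the foot, so the tip reaches 16 mm below it; the shaft rises 25 mm to the -x side of the tip, leaving 18 mm between them. Bring the tip in over the ring with 4 to 9 mm to spare; higher, the bow meets the ring.
- stand: Stand of the rod, fixed to the bench: a dark steel disc 86 mm across with an upright tube 31 mm across, bore 19 mm, whose mouth is 44 mm above the bench.
- socket_floor (a point): Centre of the floor of the stand's bore, 34 mm below its mouth; the rod's foot rests here when it is all the way down.
- amber_bottle: Bystander: brown screw-cap bottle, 46 mm across, 93 mm tall; origin at its underside.
- beaker: Bystander: 100 ml beaker, 53 mm across, 70 mm tall; origin at its underside.
- brass_weight: Bystander: brass knob weight, 37 mm across, 42 mm tall; origin at its underside.

How it is judged (in metres and radians):
On the way, in this order (a step that is already met when the one before it is completed fails the run):
1. the hook's tip is down in the sash's ring (horizontal distance between rod_tip and ring below 0.012 m and z of rod_tip in the frame of ring between -0.035 and -0.005 m), for 0.1 s.
2. the sash is drawn down shut with the hook still in its ring (value of joint sash above 0.094 m and horizontal distance between rod_tip and ring below 0.014 m), for 0.1 s.
At the end, for the whole second after the job is handed in: The sash is down on its seal (joint sash over 0.094 m), held by its catch and at rest with nothing pulling it; the rod stands upright in its socket (within 0.12 rad, handle centre within 12 mm of the bore's axis), foot within 5 mm of the floor, at rest (value of joint sash above 0.094 m and velocity of joint sash between -0.01 and 0.01 m/s and contact force between rod and sash below 0.1 N and z of rod_grip in the frame of socket_floor between 0.067 and 0.079 m and horizontal distance between rod_grip and socket_floor below 0.012 m and angle between rod_grip's own z axis and vertical below 0.12 rad and linear speed of rod below 0.02 m/s); the robot touches nothing.
It fails at once if the rod pulls or pushes the sash with more than 20 N (contact force between rod and sash above 20 N).
It fails at once if the robot touches the sash itself (contact force between any of the fingers, the arm and sash above 0.5 N).
It fails at once if a bystander is moved more than 20 mm (distance of any of amber_bottle, beaker, brass_weight from where it was at the start of the episode above 0.02 m).
It also fails if it takes over 72 s, if anything falls off the work surface, if the arm or the gripper's body presses on something with over 40 N, if the wrist force passes 120 N, or if a joint passes its speed limit or range.

### The arm

A 6-joint arm with a two-finger parallel gripper is mounted at the origin on a cart in front of the work surface, level with it; the furniture and walls round the work are solid. World frame = base frame: x ahead of the robot, y to its left, z up, the work surface at z = 0. Lengths are in mm, angles in rad, forces in N, time in s.
With the tool pointing down it reaches from about 350 to 975 mm from the base axis. Payload 7.1 kg.
Tool frame: the origin (TCP) lies at the very end of the fingers, on their centre line; the grasp point (between the pads) lies 19 mm behind it; x points along the fingers, y is the direction in which the jaws open and shut, and the axes are right-handed (so a half turn about x gives the same grasp; the last joint's range is limited). The gripper opens to 88 mm and grips with 3 to 60 N. Pads are 20 mm wide; open, the fingers measure 115 mm over their backs; the gripper's body (75 mm by 178 mm) begins 61 mm behind the grasp point.
Start: joints at [1.311, 0.423, 1.63, -0, 1.089, -0.019], TCP at [149.018, 606.958, 222.675] pointing down, gripper open.
Joint ranges: [-3, 3], [-0.9, 2.11], [0.09, 2.58], [-1.31, 4.45], [0.11, 2.69], [-2.54, 2.54]. Speed limits (rad/s): [2.39, 2.39, 3.01, 3.14, 3.14, 3.14].

### API

Orientations are given as a rotation vector (axis times angle).
In Python, from workcell import ctrl gives the robot as it stands. The module is installed in compiled form; this text tells all that it offers.
- The arm moves only by the tool carry_out, never from a script. Its argument "commands" is a list of rows, each a list of 6 numbers: the shift along the tool's x, y, z in m, then the turn, a rotation vector about the tool's x, y, z in degrees. In form: [[tx, ty, tz, rx, ry, rz], ...]. A call has 1 to 8 rows; each row shifts and turns the pose as measured when the row begins, along the tool's axes as they then stand; what a row does not reach is not made up. A row lasts 1/8 s, in which the tool goes at most 62.5 mm and 10.7 degrees, less where a joint would pass 70% of its speed; a pose out of reach is approached as far as the arm can. A call with a gripper value outside its range is refused whole. "grip" is the closure, from 0 (fully open) to 1 (shut), set as the call begins (left out, the last holds). The fingers move at their own pace and stop on an object; the grip force is fixed at half the most. Time passes only in rows, so rows that do not move let the fingers close. It gives the time, the measured TCP pose, the force and the opening at its end, in the units of the state.
- ctrl.get_obs(): the state, without advancing time (a new reading comes with each control period).
- ctrl.get_image(name): name is "scene" or "top" or "wrist"; returns a dict with "pixels" (480x640x3 uint8, blue, green, red), "intrinsics" (3x3 intrinsics, pixels), "dist_coeffs" ([k1, k2, p1, p2, k3] as OpenCV has them; the pictures are not rectified), "rvec" (rotation vector, rad) and "tvec" (3), from world to camera coordinates, as OpenCV has them. Camera axes: x right, y down, z forward; pixel columns grow to the right and rows downward; lengths in mm; the calibration is good to about 2 mm. A picture is of the moment at which its call begins. There is no depth.
- ctrl.close_job(): hands the job in, once; it reports no verdict.
The state is a dict: "t": time; "qpos": joint angles; "qvel": joint speeds; "joint_torque": joint torques, N m; "ee_pos": TCP position; "orientation": TCP orientation; "ft_force": force on the tool from outside, world axes, zero at the start; "moment": the same for the moment, N m; "width": finger opening in mm.
Only numpy, scipy, OpenCV 4.12 (cv2) and the standard library are available. Lean on these libraries where they do the work, as an engineer would, in place of code of your own. Each camera call takes 0.05 s, during which the arm holds its last target. There are 200 camera calls.

## Working session

There is one attempt and no reset: what is moved stays moved. The work goes in short steps, Python scripts to look and compute and a tool call to move; the robot and the scene stay as the last step left them, time stands still between calls to the robot, and variables do not carry over. Pictures are saved under pics/ and viewed, about 8 in all and at most 12, crops included, and the job is handed in when it is done.

Besides the shell and the picture viewer there is one more tool, called after "Emit:" as name(argument=value, ...) on one line, values as JSON. carry_out: Moves the arm, as the interface text tells. Its arguments: {"type":"object","properties":{"commands":{"type":"array"},"grip":{"type":"number"}},"required":["commands"]}

```bash
mkdir -p pics
cat > h.py <<'E'
import numpy as np, cv2
from workcell import ctrl
from scipy.spatial.transform import Rotation as R
def img(name,save=None):
    d=ctrl.get_image(name)
    if save: cv2.imwrite('pics/'+save,d['pixels']); np.savez('pics/'+save+'.npz',**d)
    return d
def load(s): return dict(np.load('pics/'+s+'.npz'))
def ray(d,u,v):
    p=cv2.undistortPoints(np.array([[[u,v]]],float),np.array(d['intrinsics']),np.array(d['dist_coeffs']))[0,0]
    Rm=cv2.Rodrigues(np.array(d['rvec'],float))[0]; t=np.array(d['tvec'],float).ravel()
    return -Rm.T@t, (lambda w:w/np.linalg.norm(w))(Rm.T@np.array([p[0],p[1],1]))
def onz(d,u,v,z):
    c,r=ray(d,u,v); return c+r*(z-c[2])/r[2]
def tri(*obs):
    A=np.zeros((3,3));b=np.zeros(3);L=[]
    for d,u,v in obs:
        c,r=ray(d,u,v);P=np.eye(3)-np.outer(r,r);A+=P;b+=P@c;L.append((c,P))
    x=np.linalg.solve(A,b); return x,[float(np.linalg.norm(P@(x-c))) for c,P in L]
def proj(d,X):
    return cv2.projectPoints(np.array(X,float).reshape(-1,1,3),np.array(d['rvec'],float),np.array(d['tvec'],float),np.array(d['intrinsics']),np.array(d['dist_coeffs']))[0][:,0]
E
python3 - <<'E'
from h import *
o=ctrl.get_obs()
print({k:np.round(v,3) for k,v in o.items()})
a=img('scene','s0.png');b=img('top','t0.png')
for d in(a,b): print(ray(d,320,240))
E
```

```text
{'t': np.float64(0.0), 'qpos': array([ 1.311,  0.424,  1.631, -0.   ,  1.089, -0.019]), 'qvel': array([-0.001, -0.   , -0.001, -0.   ,  0.   ,  0.001]), 'joint_torque': array([ 1.0000e-03, -5.4462e+01, -2.7367e+01,  6.4000e-02,  2.3000e-02,
       -0.0000e+00]), 'ee_pos': array([148.881, 606.432, 221.899]), 'orientation': array([ 0.188,  1.563, -0.19 ]), 'ft_force': array([-0.186,  0.454, -0.141]), 'moment': array([-0.039, -0.021,  0.06 ]), 'width': np.float64(87.949)}
(array([-203.83715496, -596.2401424 ,  878.06907027]), array([ 0.62801153,  0.52478594, -0.57463139]))
(array([-442.75544425,  438.5843951 , 1547.11780974]), array([ 0.54952086, -0.23446063, -0.80190713]))
```

View pics/s0.png

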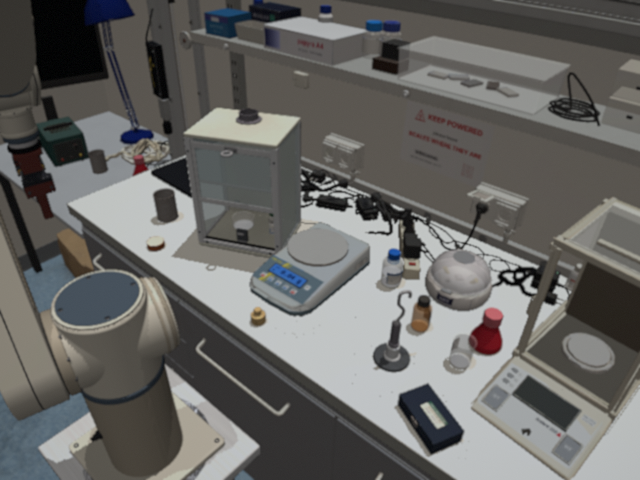

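View pics/t0.png

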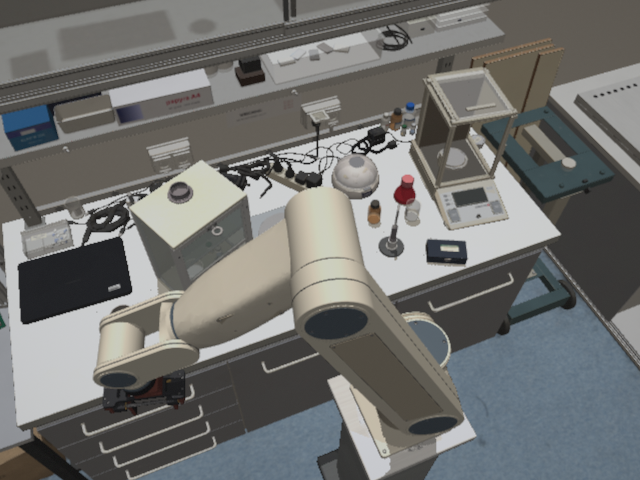

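The scene view shows the stand at about (391,357), the rod above it with its hook at about (404,295), and the ring at about (228,153). In the top view the stand is at (391,247) and the ring at (217,230). Next I'll make one zoomed composite.

Run:
```python
from h import *
a=load('s0.png');b=load('t0.png')
def c(d,x,y,w,h): return cv2.resize(d['pixels'][y:y+h,x:x+w],(400,300),interpolation=cv2.INTER_CUBIC)
cv2.imwrite('pics/c1.png',np.vstack([np.hstack([c(a,340,285,120,90),c(b,360,185,80,60)] ),np.hstack([c(a,190,125,80,60),c(b,180,205,80,60)])]))
print('stand',tri((a,391,357),(b,391,247)),onz(a,391,357,3),onz(b,391,247,3))
print('ring',tri((a,228,153),(b,217,230)))
for n,d,u,v in(('amber',a,421,327),('weight',a,258,322),('beaker',a,457,365),('amber',b,374,222),('beaker',b,412,220)): print(n,onz(d,u,v,0).round())
```

```text
stand (array([ 500.20232761, -225.60756144,    5.79270189]), [2.295250271933225, 2.2952502719333068]) [ 505.361867   -224.29579054    3.        ] [ 499.27162908 -225.81667036    3.        ]
ring (array([530.79822045, 330.94373489, 327.84904325]), [2.0998403924478626, 2.099840392447721])
amber [ 638. -224.   -0.]
weight [384.  90.   0.]
beaker [ 587. -352.    0.]
amber [ 621. -220.    0.]
beaker [ 579. -349.    0.]
```

View pics/c1.png

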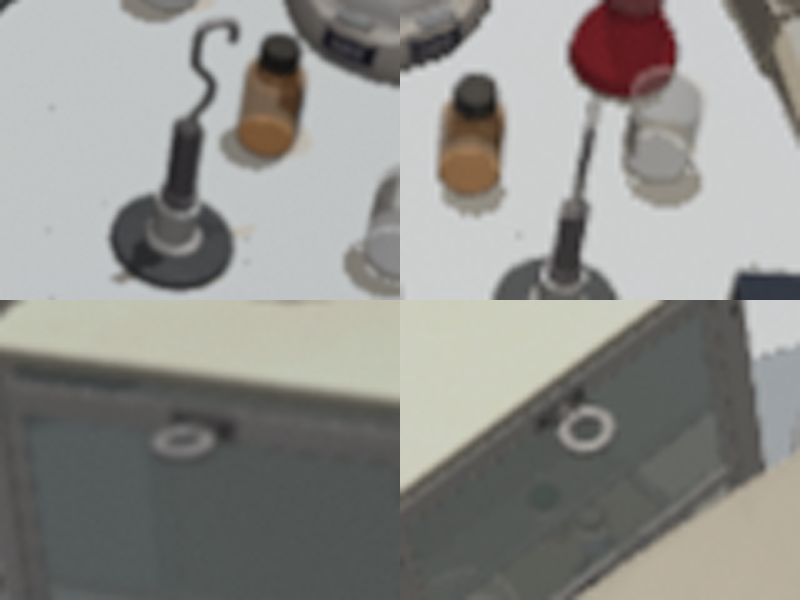

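Zoomed crops show: the hook in the scene view points right, with its apex at (405,292.5), tip at (410,297.6) and handle top at (396.4,321.6). The ring centres are at (227,153.2) in the scene view and (217,230.6) in the top view. Next: yaw of the rod and of the hood.

Run:
```python
from h import *
a=load('s0.png');b=load('t0.png')
print('ring',tri((a,227,153.2),(b,217,230.6)))
print('handle top',tri((a,396.4,321.6),(b,394,226.2)))
print('apex',tri((a,405,292.5),(b,399,206)))
print('scene onz: handletop',onz(a,396.4,321.6,116),'tip',onz(a,410.2,297.6,180),'neck160',onz(a,399.4,303,170),'apex',onz(a,405,292.5,200))
print('top handle',onz(b,394,226.2,116),'top apex',onz(b,399,206,203))
# disc contours
for n,d,(x,y) in(('s',a,(391,357)),('t',b,(391,247))):
    g=d['pixels'].max(axis=2); m=((g<110)).astype(np.uint8); m[:y-22]=0;m[y+22:]=0;m[:,:x-25]=0;m[:,x+25:]=0
    c=max(cv2.findContours(m,0,1)[0],key=cv2.contourArea); bx=cv2.boundingRect(c);print(n,bx)
    lr=[onz(d,bx[0],y,5),onz(d,bx[0]+bx[2],y,5)]
    print('mid',(lr[0]+lr[1])/2,np.linalg.norm(lr[0]-lr[1]), 'bottom',onz(d,x,bx[1]+bx[3],5))
# roof corners by mask, top
hsv=cv2.cvtColor(b['pixels'],cv2.COLOR_BGR2HSV); 
for n,d,s in(('t',b,(165,240)),('s',a,(220,130))):
    im=cv2.GaussianBlur(d['pixels'],(3,3),0); m=np.zeros((482,642),np.uint8)
    cv2.floodFill(im.copy(),m,s,255,(6,)*3,(6,)*3,4|cv2.FLOODFILL_MASK_ONLY|(255<<8))
    m=m[1:-1,1:-1]; m=cv2.morphologyEx(m,cv2.MORPH_CLOSE,np.ones((9,9)));c=max(cv2.findContours(m,0,1)[0],key=cv2.contourArea)
    q=cv2.approxPolyDP(cv2.convexHull(c),6,True)[:,0]; print(n,cv2.contourArea(c))
    for p in q: print(p,onz(d,*p.astype(float),360).round(1))
```

```text
ring (array([528.26573291, 331.60301786, 328.15403339]), [1.8737657210413368, 1.8737657210411947])
handle top (array([ 503.41929542, -224.41084937,  116.01813732]), [1.748236940525414, 1.7482369405254998])
apex (array([ 508.48392456, -233.16177843,  203.85699514]), [0.9434371303092505, 0.9434371303093461])
scene onz: handletop [ 505.75983427 -224.26687936  116.        ] tip [ 525.76034532 -237.60360479  180.        ] neck160 [ 506.4042097  -224.45944927  170.        ] apex [ 511.22700878 -231.18074983  200.        ]
top handle [ 501.39505482 -223.54743347  116.        ] top apex [ 510.20754157 -234.12146472  203.        ]
s (373, 335, 37, 37)
mid [ 504.52093033 -226.09579987    5.        ] 85.62707436005243 bottom [ 467.03605557 -250.00761542    5.        ]
t (379, 225, 25, 32)
mid [ 497.42563762 -226.53745331    5.        ] 84.80293304955579 bottom [ 460.9688376  -206.41524099    5.        ]
t 0.0
[165 240] [520.7 470.4 360. ]
s 203110.0
[639 378] [ 404.3 -655.1  360. ]
[560 479] [ 190.3 -620.5  360. ]
[453 479] [ 113.9 -527.6  360. ]
[ 44 215] [ 64.5 336.2 360. ]
[  0 142] [144.9 775.8 360. ]
[0 0] [1030.3 3172.2  360. ]
[639   0] [4281.8  129.5  360. ]
```

Run:
```python
from h import *
a=load('s0.png');b=load('t0.png')
for d,p,q in((b,(180,243),(234,205)),(a,(190,134.5),(270,145.8))):
    P,Q=onz(d,*p,355),onz(d,*q,355); v=P-Q; print(P.round(),Q.round(),'front dir yaw',np.degrees(np.arctan2(v[1],v[0])), 'hood x yaw',np.degrees(np.arctan2(v[1],v[0]))-90)
    n=np.array([v[1],-v[0]])/np.hypot(v[0],v[1]); print('ring dist in front',(np.array([528.3,331.6])-P[:2])@n)
# grasp plan: tool orientation, rod yaw
yaw=np.radians(-33);l=np.radians(42)
xr=np.array([np.cos(yaw),np.sin(yaw),0]);X=np.sin(l)*xr+np.array([0,0,-np.cos(l)])
yr=np.array([-np.sin(yaw),np.cos(yaw),0])
o=ctrl.get_obs();R0=R.from_rotvec(o['orientation'])
print(R0.as_matrix().round(2))
for s in(1,-1):
    Y=s*yr;Z=np.cross(X,Y);Rt=R.from_matrix(np.stack([X,Y,Z],1)); print(s,np.degrees((R0.inv()*Rt).as_rotvec()))
w=img('wrist','w0.png'); print(ray(w,320,240))
```

```text
[501. 436. 355.] [574. 266. 355.] front dir yaw 113.39949848647538 hood x yaw 23.39949848647538
ring dist in front -16.006685038437297
[505. 447. 355.] [596. 241. 355.] front dir yaw 113.61995431953459 hood x yaw 23.619954319534585
ring dist in front -25.286243862944577
[[-0.    0.24  0.97]
 [-0.    0.97 -0.24]
 [-1.   -0.   -0.  ]]
1 [ 18.36380861 -41.58822325  -6.95857204]
-1 [-151.02287815    9.69723258  -57.95595292]
(array([ 84.711316  , 622.90369959, 383.3945528 ]), array([ 0.22898571, -0.06181594, -0.97146505]))
```

Hood x yaw is about 23.5°, rod yaw about -33°, the rod axis is at about (502,-225), and the ring at (528,331.6,328). Setting out now.

```bash
cat >> h.py <<'E'
from scipy.linalg import logm,expm
def tool(yaw,lean):
    y,l=np.radians(yaw),np.radians(lean)
    X=np.array([np.sin(l)*np.cos(y),np.sin(l)*np.sin(y),-np.cos(l)]);Y=np.array([-np.sin(y),np.cos(y),0])
    return R.from_matrix(np.stack([X,Y,np.cross(X,Y)],1))
def T(p,r): M=np.eye(4);M[:3,:3]=r.as_matrix();M[:3,3]=p;return M
def plan(wps,start=None):
    """wps: (pos,rot|None,n) -> prints one row per leg, to be repeated n times"""
    o=ctrl.get_obs(); c=T(o['ee_pos'],R.from_rotvec(o['orientation'])) if start is None else start
    for p,r,n in wps:
        r=R.from_matrix(c[:3,:3]) if r is None else r
        t=T(p,r); s=expm(np.real(logm(np.linalg.inv(c)@t))/n)
        print(n,'x',np.round(np.r_[s[:3,3]/1000,],4).tolist(),np.round(np.degrees(R.from_matrix(s[:3,:3]).as_rotvec()),2).tolist())
        c=t
    return c
def gp(g,rot): return np.array(g)+19*rot.as_matrix()[:,0]
E
python3 - <<'E'
from h import *
r=tool(-33,42)
G=np.array([502.5,-225,84.])
X=r.as_matrix()[:,0]
plan([((330,330,290),None,7),((440,0,290),None,8),(gp(G-X*110,r),r,8),(gp(G,r),r,6)])
print(gp(G-X*110,r),gp(G,r))
E
```

```text
7 x [-0.0097, -0.0322, 0.0345] [0.0, 0.0, 0.0]
8 x [0.0, -0.0368, 0.0232] [0.0, 0.0, 0.0]
8 x [0.0206, -0.021, 0.0044] [2.29, -5.2, -0.87]
6 x [0.0183, -0.0, -0.0] [0.0, -0.0, 0.0]
[ 451.43260674 -191.83644706  151.62617912] [ 513.16242277 -231.92425831   69.88024832]
```

Emit:
carry_out(commands=[[-0.01,-0.032,0.035,0,0,0],[-0.01,-0.032,0.035,0,0,0],[-0.01,-0.032,0.035,0,0,0],[-0.01,-0.032,0.035,0,0,0],[-0.01,-0.032,0.035,0,0,0],[-0.01,-0.032,0.035,0,0,0],[-0.01,-0.032,0.035,0,0,0]], grip=0)

```text
t: 1.02
ee_pos: [336.6, 324.0, 292.0]
orientation: [0.181, 1.564, -0.188]
ft_force: [1.2, 0.9, 0.5]
width: 88.1
```

Emit:
carry_out(commands=[[0,-0.037,0.023,0,0,0],[0,-0.037,0.023,0,0,0],[0,-0.037,0.023,0,0,0],[0,-0.037,0.023,0,0,0],[0,-0.037,0.023,0,0,0],[0,-0.037,0.023,0,0,0],[0,-0.037,0.023,0,0,0],[0,-0.037,0.023,0,0,0]])

```text
t: 2.02
ee_pos: [449.2, -17.9, 294.1]
orientation: [0.182, 1.561, -0.187]
ft_force: [-0.1, 0.7, 0.8]
width: 87.9
```

Run:
```python
from h import *
r=tool(-33,42); G=np.array([502.5,-225,84.]); X=r.as_matrix()[:,0]
plan([(gp(G-X*110,r),r,8)])
o=ctrl.get_obs();print(o['qpos'].round(2),o['ee_pos'],o['t'])
```

```text
8 x [0.0204, -0.0194, 0.0023] [2.34, -5.18, -0.88]
[-0.06  0.07  1.93 -0.    1.14 -1.4 ] [449.15151908 -17.92539832 294.07437152] 2.025
```

Emit:
carry_out(commands=[[0.02,-0.0195,0.0023,2.35,-5.2,-0.9],[0.02,-0.0195,0.0023,2.35,-5.2,-0.9],[0.02,-0.0195,0.0023,2.35,-5.2,-0.9],[0.02,-0.0195,0.0023,2.35,-5.2,-0.9],[0.02,-0.0195,0.0023,2.35,-5.2,-0.9],[0.02,-0.0195,0.0023,2.35,-5.2,-0.9],[0.02,-0.0195,0.0023,2.35,-5.2,-0.9],[0.02,-0.0195,0.0023,2.35,-5.2,-0.9]])

```text
t: 3.02
ee_pos: [450.5, -181.7, 193.7]
orientation: [0.228, 0.926, -0.535]
ft_force: [-0.2, -0.3, 0.3]
width: 87.5
```

Run:
```python
from h import *
w=img('wrist','w1.png'); s=img('scene','s1.png')
o=ctrl.get_obs();print(o['qpos'].round(2),o['ee_pos'],np.degrees((R.from_rotvec(o['orientation']).inv()*tool(-33,42)).as_rotvec()))
print(proj(w,[[502.5,-225,84],[502.5,-225,114],[502.5,-225,54],[521,-237,180]]).round())
print(ray(w,320,240))
cv2.imwrite('pics/c2.png',np.hstack([cv2.resize(w['pixels'],(400,300)),cv2.resize(s['pixels'][255:375,320:480],(400,300),interpolation=cv2.INTER_CUBIC)]))
```

```text
[-0.29  0.12  2.35 -1.23  0.2  -0.15] [ 450.29041204 -182.31630375  193.95889152] [ 2.16300082 -5.88739843  1.18116805]
[[314. 220.]
 [312. 254.]
 [316. 191.]
 [306. 363.]]
(array([326.28389742, -99.19433281, 284.60595556]), array([ 0.63191264, -0.43011287, -0.64473974]))
```

View pics/c2.png

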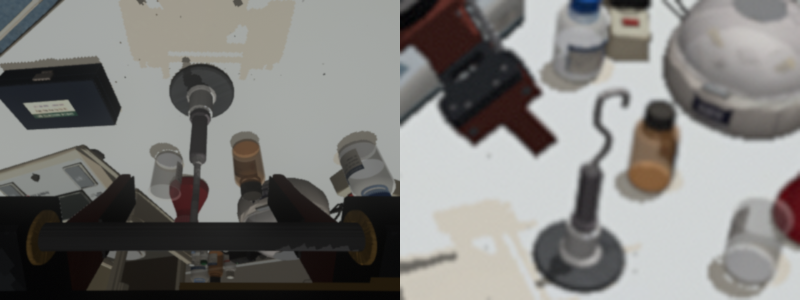

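The wrist view shows the rod upright in its stand, centred between the open fingers, with the stand at about (403,180) in full-size pixels. The last rows fell short: the wrist is near its singularity (q5 = 0.2, q4 near its limit). I'll fit a quick kinematic model to pick the right wrist branch.

```bash
cat > fk.py <<'E'
from h import *
from scipy.optimize import least_squares
def fk(q,p,s4=1,s6=1):
    a1,h,L1,e,L2,D,q6o=p
    Ry=lambda a:R.from_euler('y',a); 
    r=R.from_euler('z',q[0]); P=np.array([0,0,h])+r.apply([a1,0,0])
    r=r*Ry(q[1]); P=P+r.apply([0,0,L1])
    r=r*Ry(q[2]); P=P+r.apply([e,0,L2])   # forearm along local z
    r=r*R.from_euler('z',s4*q[3]); r=r*Ry(q[4]); P=P+r.apply([0,0,D]); r=r*R.from_euler('z',s6*q[5]+q6o)
    # tool x = local z ; tool y=local y ; tool z=-local x
    M=r.as_matrix(); return P,R.from_matrix(np.stack([M[:,2],M[:,1],-M[:,0]],1))
E
python3 - <<'E'
from fk import *
o=ctrl.get_obs()
D=[([1.311,.4235,1.6305,0,1.089,-.019],[148.95,606.7,222.3],[.188,1.563,-.19]),
   ([-.06,.07,1.93,0,1.14,-1.4],[449.15,-17.93,294.07],[.182,1.561,-.187]),
   (o['qpos'],o['ee_pos'],o['orientation'])]
print(o['qpos'])
for s4 in(1,-1):
  for s6 in(1,-1):
    def f(p,full=False):
        z=[]
        for q,P,w in D:
            a,b=fk(q,p,s4,s6); z+=list((a-P))+list((b.inv()*R.from_rotvec(w)).as_rotvec()*300)
        a,b=fk([0,1.0,0.09,0,0,0],p)
        return np.array(z+list((np.array(p[:6])-[50,350,400,0,400,280])*.01))
    for q0 in(0,1.57,3.14,-1.57):
        k=least_squares(f,[50,350,400,0,400,280,q0],loss='soft_l1'); print(s4,s6,q0,round(k.cost,1),k.x.round(2))
E
```

```text
[-0.2889109   0.12206325  2.34594847 -1.23065018  0.20131588 -0.14825924]
1 1 0 25.0 [ 42.02 192.02 558.54  36.19 421.57 248.29 768.12]
1 1 1.57 25.0 [ 42.02 192.02 558.54  36.19 421.57 248.29   1.57]
1 1 3.14 25.0 [  42.02  192.02  558.54   36.19  421.57  248.29 -764.98]
1 1 -1.57 25.0 [ 42.02 192.02 558.54  36.19 421.57 248.29 133.52]
1 -1 0 850.0 [ 42.02 192.02 558.54  36.19 421.57 248.29 723.84]
1 -1 1.57 850.0 [ 42.02 192.02 558.54  36.19 421.57 248.29   1.27]
1 -1 3.14 850.0 [  42.02  192.02  558.54   36.19  421.57  248.29 -765.27]
1 -1 -1.57 850.0 [ 42.02 192.02 558.54  36.19 421.57 248.29 767.82]
-1 1 0 960.3 [ 386.27 -746.03  467.84 -311.82 -108.43 -243.05   45.55]
-1 1 1.57 960.3 [ 386.27 -746.03  467.84 -311.82 -108.43 -243.05    1.57]
-1 1 3.14 960.3 [ 386.27 -746.03  467.84 -311.82 -108.43 -243.05 -764.98]
-1 1 -1.57 960.3 [ 386.27 -746.03  467.84 -311.82 -108.43 -243.05  133.52]
-1 -1 0 1028.6 [ 386.27 -746.03  467.84 -311.82 -108.43 -243.05 -723.74]
-1 -1 1.57 1028.6 [ 386.27 -746.03  467.84 -311.82 -108.43 -243.05   -1.17]
-1 -1 3.14 1028.6 [ 386.27 -746.03  467.84 -311.82 -108.43 -243.05  771.66]
-1 -1 -1.57 1028.6 [ 386.27 -746.03  467.84 -311.82 -108.43 -243.05   -1.17]
```

```bash
cat >> fk.py <<'E'
p0=[42.02,192.02,558.54,36.19,421.57,248.29,np.pi/2]
lo=np.array([-3,-.9,.09,-1.31,.11,-2.54]);hi=np.array([3,2.11,2.58,4.45,2.69,2.54])
def ik(P,rot,seeds=None):
    best={}
    for q4 in(-1,0,1,2,3,4):
      for q6 in(-2,0,2):
        s=[np.arctan2(P[1],P[0]),.2,2.2,q4,.4,q6]
        k=least_squares(lambda q:np.r_[fk(q,p0)[0]-P,(fk(q,p0)[1].inv()*rot).as_rotvec()*300],s,bounds=(lo,hi))
        best[tuple(k.x.round(1))]=(round(float(2*k.cost)**.5,1),k.x.round(2).tolist())
    return sorted(best.values())[:2]
E
python3 - <<'E'
from fk import *
G=np.array([502.5,-225,84.]); ring=np.array([528.3,331.6,328.2])
F=R.from_euler('x',np.pi)
for lean in(35,40,45):
  for s in(0,1):
    def go(n,g,yaw):
        r=tool(yaw,lean); P=gp(g,r); X=r.as_matrix()[:,0]; r=r*F if s else r
        print(lean,s,n,ik(P,r))
    X=tool(-33,lean).as_matrix()[:,0]
    go('grasp',G,-33); go('pre',G-100*X,-33); 
    for yaw in(23.5,40):
        xr=np.array([np.cos(np.radians(yaw)),np.sin(np.radians(yaw)),0]); g=ring-22*xr+[0,0,-96-14]
        go('ring%g'%yaw,g,yaw); go('down%g'%yaw,g-[0,0,125],yaw)
E
```

```text
35 0 grasp [(0.0, [-0.37, 0.51, 2.29, 3.57, 0.28, 1.32]), (43.8, [-0.38, 0.45, 2.19, -1.31, 0.11, -0.08])]
35 0 pre [(0.0, [-0.34, 0.25, 2.35, 4.32, 0.15, 0.59]), (13.7, [-0.35, 0.23, 2.32, -1.31, 0.13, -0.07])]
35 0 ring23.5 [(0.0, [0.61, 0.28, 2.07, -0.55, 0.22, -0.87]), (35.9, [0.6, 0.31, 2.16, 4.45, 0.11, 0.41])]
35 0 down23.5 [(0.0, [0.61, 0.52, 2.17, 3.8, 0.19, 1.09]), (28.5, [0.61, 0.5, 2.1, -1.31, 0.11, -0.09])]
35 0 ring40 [(0.0, [0.52, 0.28, 2.07, 0.51, 0.21, -2.22]), (38.9, [0.52, 0.31, 2.17, 2.03, 0.11, 2.54])]
35 0 down40 [(0.0, [0.52, 0.52, 2.17, 2.54, 0.18, 2.02]), (36.8, [0.53, 0.49, 2.08, 0.83, 0.11, -2.54])]
35 1 grasp [(0.0, [-0.37, 0.51, 2.29, 3.57, 0.28, -1.82]), (52.1, [-0.39, 0.44, 2.17, -0.82, 0.11, 2.54])]
35 1 pre [(0.2, [-0.34, 0.25, 2.35, 4.31, 0.15, -2.54]), (23.4, [-0.37, 0.22, 2.3, -0.81, 0.11, 2.54])]
35 1 ring23.5 [(0.0, [0.61, 0.28, 2.07, -0.55, 0.22, 2.27]), (39.1, [0.6, 0.31, 2.16, 4.27, 0.11, -2.54])]
35 1 down23.5 [(0.0, [0.61, 0.52, 2.17, 3.8, 0.19, -2.05]), (37.1, [0.59, 0.49, 2.08, -0.82, 0.11, 2.54])]
35 1 ring40 [(0.0, [0.52, 0.28, 2.07, 0.5
[... 2003 characters left out ...]
.83, 0.46, 1.71]), (81.6, [0.53, 0.46, 2.06, 0.84, 0.11, -2.54])]
45 1 grasp [(0.0, [-0.36, 0.56, 2.37, 3.43, 0.58, -1.65]), (96.2, [-0.39, 0.41, 2.16, -0.83, 0.11, 2.54])]
45 1 pre [(0.0, [-0.31, 0.31, 2.48, 3.58, 0.45, -1.78]), (72.5, [-0.37, 0.17, 2.32, -0.82, 0.11, 2.54])]
45 1 ring23.5 [(0.0, [0.62, 0.29, 2.16, 4.23, 0.17, -2.5]), (28.7, [0.59, 0.27, 2.1, -0.84, 0.11, 2.54])]
45 1 down23.5 [(0.0, [0.62, 0.56, 2.25, 3.48, 0.46, -1.73]), (81.8, [0.59, 0.46, 2.06, -0.83, 0.11, 2.54])]
45 1 ring40 [(0.0, [0.5, 0.29, 2.16, 2.11, 0.16, -0.68]), (237.2, [0.51, 0.28, 2.14, 4.45, 0.11, 2.54])]
45 1 down40 [(0.0, [0.5, 0.56, 2.25, 2.83, 0.46, -1.43]), (244.6, [0.5, 0.48, 2.11, 4.45, 0.11, 2.54])]
```

```bash
cat >> fk.py <<'E'
def rows(legs,q=None):
    q=np.array(ctrl.get_obs()['qpos'] if q is None else q)
    for q2,n in legs:
        for i in range(n):
            a=q+(np.array(q2)-q)*i/n; b=q+(np.array(q2)-q)*(i+1)/n
            Pa,Ra=fk(a,p0);Pb,Rb=fk(b,p0)
            t=Ra.inv().apply(Pb-Pa)/1000; w=np.degrees((Ra.inv()*Rb).as_rotvec())
            print(str(np.r_[t.round(3),w.round(1)].tolist())+',','   #',Pb.round(),(Rb.as_matrix()[:,0]).round(1))
        q=np.array(q2)
E
python3 - <<'E'
from fk import *
lean=46;r=tool(-33,lean);G=np.array([502.5,-225,84.]);X=r.as_matrix()[:,0]
pre=ik(gp(G-100*X,r),r*R.from_euler('x',np.pi)); print(pre, ik(gp(G,r),r*R.from_euler('x',np.pi))[0])
qp=pre[0][1]; n=list(qp); n[1]=0.0; n[4]=.5
rows([([-0.3,0,2.4,-1.0,.5,-.15],3),([-0.3,0.0,2.4,1.2,.5,-1.0],9),(n,10),(qp,4)])
E
```

```text
[(0.0, [-0.31, 0.32, 2.49, 3.56, 0.49, -1.76]), (77.5, [-0.37, 0.17, 2.32, -0.82, 0.11, 2.54])] (0.0, [-0.36, 0.57, 2.38, 3.42, 0.61, -1.65])
[-0.015, -0.028, -0.011, 4.7, 0.7, -5.3],    # [ 420. -197.  201.] [ 0.4 -0.4 -0.8]
[-0.014, -0.029, -0.013, 4.7, 1.2, -5.1],    # [ 388. -207.  207.] [ 0.3 -0.5 -0.8]
[-0.013, -0.03, -0.015, 4.6, 1.7, -5.0],    # [ 352. -214.  211.] [ 0.3 -0.5 -0.8]
[-0.002, 0.007, -0.028, 6.9, 6.6, 1.3],    # [ 342. -191.  196.] [ 0.2 -0.4 -0.9]
[-0.002, 0.01, -0.027, 6.9, 6.4, 1.9],    # [ 337. -165.  184.] [ 0.2 -0.3 -0.9]
[-0.002, 0.013, -0.026, 6.9, 6.2, 2.5],    # [ 337. -137.  177.] [ 0.2 -0.2 -1. ]
[-0.002, 0.015, -0.025, 6.9, 5.9, 3.1],    # [ 343. -109.  174.] [ 0.2 -0.1 -1. ]
[-0.002, 0.017, -0.023, 6.9, 5.6, 3.6],    # [353. -82. 176.] [ 0.3  0.  -1. ]
[-0.002, 0.019, -0.022, 6.9, 5.3, 4.2],    # [368. -58. 183.] [ 0.3  0.1 -0.9]
[-0.002, 0.021, -0.02, 6.9, 4.8, 4.6],    # [387. -38. 194.] [ 0.4  0.2 -0.9]
[-0.002, 0.023, -0.018, 6.9, 4.4, 5.1],    # [408. -24. 208.] [ 0.5  0.3 -0.8]
[-0.002, 0.025, -0.015, 6.9, 3.9, 5.5],    # [430. -17. 225.] [ 0
[... 435 characters left out ...]
.5, 6.2],    # [494. -94. 299.] [ 0.9 -0.  -0.4]
[-0.003, 0.026, 0.005, 7.6, -0.0, 6.4],    # [ 491. -120.  302.] [ 0.9 -0.1 -0.4]
[-0.004, 0.027, 0.007, 7.6, -0.5, 6.5],    # [ 482. -147.  300.] [ 0.9 -0.3 -0.4]
[-0.004, 0.028, 0.009, 7.5, -1.0, 6.5],    # [ 468. -172.  295.] [ 0.8 -0.4 -0.4]
[-0.004, 0.028, 0.011, 7.5, -1.5, 6.5],    # [ 450. -195.  286.] [ 0.8 -0.5 -0.4]
[0.021, 0.001, 0.03, -0.9, -4.6, 0.8],    # [ 455. -196.  250.] [ 0.7 -0.4 -0.5]
[0.021, 0.001, 0.03, -0.9, -4.6, 0.8],    # [ 458. -197.  213.] [ 0.7 -0.4 -0.6]
[0.021, 0.001, 0.03, -0.9, -4.6, 0.8],    # [ 458. -197.  176.] [ 0.7 -0.4 -0.6]
[0.021, 0.001, 0.03, -0.9, -4.6, 0.8],    # [ 455. -196.  139.] [ 0.6 -0.4 -0.7]
```

Emit:
carry_out(commands=[[-0.015,-0.028,-0.011,4.7,0.7,-5.3],[-0.014,-0.029,-0.013,4.7,1.2,-5.1],[-0.013,-0.03,-0.015,4.6,1.7,-5.0],[-0.002,0.007,-0.028,6.9,6.6,1.3],[-0.002,0.01,-0.027,6.9,6.4,1.9],[-0.002,0.013,-0.026,6.9,6.2,2.5]])

```text
t: 3.88
ee_pos: [334.2, -127.1, 177.7]
orientation: [0.894, 1.09, -0.938]
ft_force: [-0.4, -0.4, -0.1]
width: 87.9
```

Emit:
carry_out(commands=[[-0.002,0.015,-0.025,6.9,5.9,3.1],[-0.002,0.017,-0.023,6.9,5.6,3.6],[-0.002,0.019,-0.022,6.9,5.3,4.2],[-0.002,0.021,-0.02,6.9,4.8,4.6],[-0.002,0.023,-0.018,6.9,4.4,5.1],[-0.002,0.025,-0.015,6.9,3.9,5.5]])

```text
t: 4.62
ee_pos: [437.3, -0.3, 241.5]
orientation: [2.021, 0.877, -0.707]
ft_force: [0.3, 0.6, -0.9]
width: 88.1
```

Run:
```python
from fk import *
o=ctrl.get_obs();print(o['t'],o['qpos'].round(2),o['ee_pos'].round())
P,Q=fk(o['qpos'],p0);print(P-o['ee_pos'],(Q.inv()*R.from_rotvec(o['orientation'])).as_rotvec())
rows([([-0.31,0,2.49,3.56,.5,-1.76],10)])
```

```text
4.625 [-0.43 -0.    2.4   1.24  0.62 -1.08] [437.  -0. 241.]
[-15.19108494 -43.38175815  -5.78238403] [8.32667268e-17 4.99600361e-16 1.66533454e-16]
[0.001, 0.024, -0.014, 6.8, 3.0, 6.4],    # [444. -43. 253.] [ 0.7  0.3 -0.6]
[0.0, 0.024, -0.01, 7.0, 2.3, 6.4],    # [462. -48. 270.] [ 0.8  0.3 -0.6]
[-0.0, 0.023, -0.007, 7.1, 1.7, 6.4],    # [477. -60. 285.] [ 0.8  0.2 -0.5]
[-0.001, 0.023, -0.003, 7.2, 1.1, 6.4],    # [488. -76. 297.] [ 0.9  0.1 -0.4]
[-0.001, 0.022, 0.0, 7.3, 0.4, 6.3],    # [493. -96. 306.] [ 0.9  0.  -0.4]
[-0.002, 0.022, 0.003, 7.3, -0.2, 6.2],    # [ 494. -117.  311.] [ 0.9 -0.1 -0.4]
[-0.003, 0.021, 0.007, 7.4, -0.7, 6.1],    # [ 489. -140.  311.] [ 0.9 -0.2 -0.4]
[-0.003, 0.021, 0.01, 7.4, -1.3, 6.0],    # [ 480. -161.  307.] [ 0.9 -0.3 -0.4]
[-0.004, 0.021, 0.012, 7.4, -1.8, 5.8],    # [ 467. -179.  298.] [ 0.8 -0.4 -0.4]
[-0.004, 0.021, 0.015, 7.4, -2.3, 5.7],    # [ 450. -195.  286.] [ 0.8 -0.5 -0.4]
```

```bash
python3 - <<'E'
from fk import *
o=ctrl.get_obs()
D=[([1.311,.4235,1.6305,0,1.089,-.019],[148.95,606.7,222.3]),([-.06,.07,1.93,0,1.14,-1.4],[449.15,-17.93,294.07]),
 ([-0.2889109,0.12206325,2.34594847,-1.23065018,0.20131588,-0.14825924],[450.29,-182.32,193.96]),(o['qpos'],o['ee_pos'])]
f=lambda p:np.r_[np.ravel([fk(q,list(p)+[np.pi/2])[0]-P for q,P in D]),(p-p0[:6])*.005]
k=least_squares(f,p0[:6]); print(k.x,f(k.x)[:12].round(1))
s=open('fk.py').read(); i=s.index('p0=['); j=s.index('\n',i)
open('fk.py','w').write(s[:i]+'p0=%s'%(k.x.round(2).tolist()+[float(np.pi/2)])+s[j:])
E
python3 - <<'E'
from fk import *
lean=46;r=tool(-33,lean);G=np.array([502.5,-225,84.]);X=r.as_matrix()[:,0];F=R.from_euler('x',np.pi)
pre=ik(gp(G-100*X,r),r*F); print(pre, ik(gp(G,r),r*F)[0])
for y in(28,33,38):
    r=tool(y,lean);c=np.radians(y); g=np.array([528.3,331.6,328.2-110])-22*np.array([np.cos(c),np.sin(c),0])
    print(y,ik(gp(g,r),r*F)[0],ik(gp(g-[0,0,125],r),r*F)[0])
qp=pre[0][1]; n=list(qp); n[1]-=.3
rows([(n,10),(qp,4)])
E
```

```text
[-12.15473864 339.65653941 563.43154029  84.62574477 502.52094729
 322.10728772] [ 11.5  -3.1   0.5  -0.5  -9.   -0.5  -3.8 -13.7  -0.7  -2.4  -4.4   0.7]
[(0.0, [-0.25, 0.36, 2.45, 3.64, 0.5, -1.79]), (76.4, [-0.36, 0.17, 2.31, -0.81, 0.11, 2.54])] (0.0, [-0.32, 0.6, 2.31, 3.47, 0.59, -1.67])
28 (0.0, [0.61, 0.29, 2.2, 3.66, 0.17, -2.0]) (0.0, [0.61, 0.59, 2.22, 3.32, 0.48, -1.65])
33 (0.0, [0.55, 0.29, 2.21, 3.02, 0.15, -1.47]) (0.0, [0.55, 0.59, 2.22, 3.1, 0.48, -1.55])
38 (0.0, [0.5, 0.29, 2.2, 2.45, 0.19, -1.0]) (0.0, [0.5, 0.59, 2.22, 2.88, 0.48, -1.45])
[0.002, 0.034, -0.019, 6.8, 3.2, 6.4],    # [465.  -3. 266.] [ 0.7  0.3 -0.6]
[0.002, 0.033, -0.014, 7.0, 2.5, 6.4],    # [492. -11. 288.] [ 0.8  0.3 -0.6]
[0.001, 0.032, -0.009, 7.2, 1.8, 6.3],    # [514. -26. 308.] [ 0.8  0.2 -0.5]
[0.001, 0.031, -0.004, 7.3, 1.1, 6.3],    # [529. -47. 323.] [ 0.9  0.1 -0.4]
[0.0, 0.03, 0.0, 7.4, 0.4, 6.2],    # [539. -73. 334.] [ 0.9  0.  -0.4]
[-0.0, 0.029, 0.005, 7.4, -0.3, 6.1],    # [ 542. -102.  338.] [ 0.9 -0.1 -0.4]
[-0.001, 0.028, 0.009, 7.5, -0.9, 6.0],    # [ 538. -131.  337.] [ 0.9 -0.2 -0.4]
[-0.002, 0.027, 0.013, 7.5, -1.5, 5.9],    # [ 528. -158.  329.] [ 0.9 -0.3 -0.4]
[-0.002, 0.027, 0.017, 7.5, -2.1, 5.7],    # [ 512. -183.  316.] [ 0.8 -0.4 -0.4]
[-0.003, 0.026, 0.02, 7.4, -2.6, 5.6],    # [ 492. -202.  298.] [ 0.8 -0.4 -0.5]
[0.015, 0.005, 0.037, -1.0, -4.1, 0.9],    # [ 487. -201.  258.] [ 0.7 -0.4 -0.5]
[0.015, 0.005, 0.037, -1.0, -4.1, 0.9],    # [ 480. -199.  218.] [ 0.7 -0.4 -0.6]
[0.015, 0.005, 0.037, -1.0, -4.1, 0.9],    # [ 470. -196.  179.] [ 0.7 -0.4 -0.6]
[0.015, 0.005, 0.037, -1.0, -4.1, 0.9],    # [ 457. -193.  141.] [ 0.6 -0.4 -0.7]
```

Emit:
carry_out(commands=[[0.002,0.034,-0.019,6.8,3.2,6.4],[0.002,0.033,-0.014,7.0,2.5,6.4],[0.001,0.032,-0.009,7.2,1.8,6.3],[0.001,0.031,-0.004,7.3,1.1,6.3],[0,0.03,0,7.4,0.4,6.2]])

```text
t: 5.25
ee_pos: [547.3, -76.6, 344.3]
orientation: [2.768, 0.107, -0.519]
ft_force: [0.3, -0.1, 0.4]
width: 87.7
```

Emit:
carry_out(commands=[[0,0.029,0.005,7.4,-0.3,6.1],[-0.001,0.028,0.009,7.5,-0.9,6.0],[-0.002,0.027,0.013,7.5,-1.5,5.9],[-0.002,0.027,0.017,7.5,-2.1,5.7],[-0.003,0.026,0.02,7.4,-2.6,5.6]])

```text
t: 5.88
ee_pos: [495.2, -211.3, 308.8]
orientation: [-2.712, 0.832, 0.567]
ft_force: [0.4, -1.0, -0.1]
width: 87.5
```

Run:
```python
from fk import *
o=ctrl.get_obs();print(o['t'],o['qpos'].round(2),o['ee_pos'].round())
lean=46;r=tool(-33,lean);G=np.array([502.5,-225,84.]);X=r.as_matrix()[:,0];F=R.from_euler('x',np.pi)
plan([(gp(G-X*110,r)+[0,0,50],r*F,5),(gp(G-X*100,r),r*F,3),(gp(G,r),r*F,6)])
```

```text
5.875 [-0.28  0.06  2.43  3.68  0.52 -1.79] [ 495. -211.  309.]
5 x [0.0034, 0.0034, 0.0243] [-1.44, -3.66, 0.35]
3 x [0.0149, -0.0, 0.012] [-0.0, -0.0, 0.0]
6 x [0.0167, 0.0, -0.0] [-0.0, -0.0, 0.0]
```

Branch q4≈π reached. Descend to pre-grasp.

Emit:
carry_out(commands=[[0.0035,0.0035,0.0245,-1.45,-3.7,0.35],[0.0035,0.0035,0.0245,-1.45,-3.7,0.35],[0.0035,0.0035,0.0245,-1.45,-3.7,0.35],[0.0035,0.0035,0.0245,-1.45,-3.7,0.35],[0.0035,0.0035,0.0245,-1.45,-3.7,0.35],[0.015,0,0.012,0,0,0],[0.015,0,0.012,0,0,0],[0.015,0,0.012,0,0,0]])

```text
t: 6.88
ee_pos: [449.5, -196.3, 137.6]
orientation: [-2.614, 0.797, 1.08]
ft_force: [-0.4, -0.1, -0.3]
width: 87.7
```

Run:
```python
from fk import *
o=ctrl.get_obs();print(o['t'],o['qpos'].round(2),o['ee_pos'].round(1))
lean=46;r=tool(-33,lean);G=np.array([502.5,-225,84.]);X=r.as_matrix()[:,0];F=R.from_euler('x',np.pi)
plan([(gp(G,r),r*F,6)])
w=img('wrist','w2.png'); print(proj(w,[[502.5,-225,74],[502.5,-225,114],[502.5,-225,54],[521,-237,180]]).round())
m=(w['pixels'].max(axis=2)<75).astype(np.uint8)
for Z in(100,84,64):
    u,v=proj(w,[[502.5,-225,Z]])[0]; row=w['pixels'][int(round(v)),:,:].max(axis=1).astype(int); print(Z,u,v,row[int(u)-30:int(u)+31].tolist())
cv2.imwrite('pics/c3.png',w['pixels'])
```

```text
6.875 [-0.3   0.36  2.46  3.6   0.49 -1.79] [ 449.5 -196.3  137.6]
6 x [0.0166, -0.001, -0.0006] [0.06, 0.1, -0.18]
[[313. 254.]
 [313. 217.]
 [313. 269.]
 [313.  85.]]
100 313.11547374993506 231.01048122230713 [151, 151, 151, 151, 151, 151, 150, 148, 139, 112, 71, 44, 40, 40, 40, 41, 42, 42, 42, 42, 43, 43, 42, 42, 42, 42, 42, 43, 42, 42, 42, 42, 42, 42, 42, 41, 41, 41, 40, 42, 47, 69, 107, 138, 149, 151, 152, 152, 152, 151, 151, 150, 151, 151, 151, 151, 151, 151, 151, 151, 151]
84 313.17182069698686 245.6371332970953 [150, 151, 150, 151, 150, 151, 150, 150, 150, 143, 118, 76, 45, 39, 38, 39, 40, 39, 40, 40, 40, 39, 40, 40, 39, 39, 39, 39, 39, 40, 40, 40, 40, 39, 40, 39, 39, 39, 39, 41, 59, 98, 134, 148, 150, 150, 150, 149, 150, 151, 150, 151, 150, 151, 151, 150, 150, 150, 151, 151, 151]
64 313.2337595529763 261.8091396598399 [59, 59, 59, 59, 59, 59, 59, 58, 61, 68, 76, 72, 56, 42, 37, 37, 37, 37, 38, 38, 37, 37, 38, 37, 37, 37, 37, 37, 38, 37, 38, 37, 37, 37, 37, 37, 37, 37, 37, 37, 44, 58, 71, 74, 66, 59, 57, 57, 57, 57, 57, 57, 58, 57, 58, 58, 58, 58, 59, 58, 58]
```

View pics/c3.png

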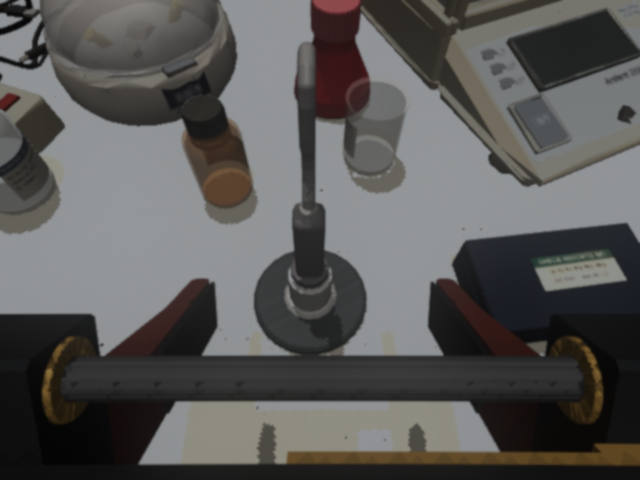

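The wrist picture shows the handle centred at u≈309 where 313 was predicted, so the rod is about 2.5 mm further to its +y. The hook is in line with the approach. Correct for that and go in.

Run:
```python
from fk import *
r=tool(-33,46);G=np.array([503.9,-222.9,84.]);F=R.from_euler('x',np.pi)
plan([(gp(G,r),r*F,6)])
```

```text
6 x [0.0164, -0.0014, -0.001] [0.07, 0.13, -0.18]
```

Emit:
carry_out(commands=[[0.0165,-0.0015,-0.001,0,0.1,-0.2],[0.0165,-0.0015,-0.001,0,0.1,-0.2],[0.0165,-0.0015,-0.001,0,0.1,-0.2],[0.0165,-0.0015,-0.001,0,0.1,-0.2],[0.0165,-0.0015,-0.001,0,0.1,-0.2],[0.0165,-0.0015,-0.001,0,0.1,-0.2],[0,0,0,0,0,0]])

```text
t: 7.8
ee_pos: [518.0, -235.8, 69.9]
orientation: [-2.628, 0.79, 1.072]
ft_force: [-0.1, 0.6, 0.2]
width: 87.9
```

Run:
```python
from fk import *
r=tool(-33,46);G=np.array([503.9,-222.9,84.]);F=R.from_euler('x',np.pi)
o=ctrl.get_obs();print(o['ee_pos'],o['ft_force'],o['moment'])
plan([(gp(G,r),r*F,1)])
```

```text
[ 517.99318343 -235.81649274   69.94016757] [-0.07155244  0.57253721  0.19686612] [ 0.16931048  0.42494539 -0.00192563]
1 x [-0.0044, -0.0031, 0.0029] [0.83, 0.05, -0.79]
```

Emit:
carry_out(commands=[[-0.004,-0.003,0.002,0.8,0,-0.8],[0,0,0,0,0,0]])

```text
t: 8.05
ee_pos: [515.1, -230.4, 71.4]
orientation: [-2.617, 0.775, 1.06]
ft_force: [-0.8, -0.7, -0.5]
width: 87.9
```

Emit:
carry_out(commands=[[0,0,0,0,0,0],[0,0,0,0,0,0],[0,0,0,0,0,0],[0,0,0,0,0,0],[0,0,0,0,0,0],[0,0,0,0,0,0]], grip=1)

```text
t: 8.8
ee_pos: [514.8, -230.2, 72.2]
orientation: [-2.617, 0.775, 1.059]
ft_force: [0.4, -0.1, 0.4]
width: 30.8
```

Run:
```python
from fk import *
o=ctrl.get_obs();print(o['ee_pos'],o['ft_force'],o['moment'],o['width'])
M=R.from_rotvec(o['orientation'])
print('grasp pt',o['ee_pos']-19*M.as_matrix()[:,0], 'X yaw/lean',np.degrees(np.arctan2(*M.as_matrix()[1::-1,0])),np.degrees(np.arccos(-M.as_matrix()[2,0])))
# lift 60 vertical in tool axes
print(M.inv().apply([0,0,.01]))
```

```text
[ 514.80110683 -230.2257186    72.16699716] [ 0.44226403 -0.08856849  0.35790423] [0.26074386 0.38107232 0.00888776] 30.78427255045722
grasp pt [ 503.34510471 -222.79813845   85.38028852] X yaw/lean -32.95764419941441 45.937998146166784
[-6.95436387e-03 -4.17458868e-06 -7.18587543e-03]
```

Still closing (30.8 mm); wait, then lift straight up.

Emit:
carry_out(commands=[[0,0,0,0,0,0],[0,0,0,0,0,0],[0,0,0,0,0,0],[0,0,0,0,0,0]])

```text
t: 9.3
ee_pos: [514.8, -230.2, 72.2]
orientation: [-2.618, 0.775, 1.059]
ft_force: [0.1, 0.5, 0.2]
width: 18.1
```

Emit:
carry_out(commands=[[-0.004,0,-0.004,0,0,0],[-0.007,0,-0.007,0,0,0],[-0.007,0,-0.007,0,0,0],[-0.007,0,-0.007,0,0,0],[-0.007,0,-0.007,0,0,0],[-0.009,0,-0.009,0,0,0],[-0.009,0,-0.009,0,0,0]])

```text
t: 10.18
ee_pos: [512.9, -229.1, 146.9]
orientation: [-2.616, 0.774, 1.061]
ft_force: [-0.3, -1.1, -1.8]
width: 18.0
```

Run:
```python
from fk import *
o=ctrl.get_obs();print(o['ee_pos'],o['ft_force'],o['moment'],o['width'],o['qpos'].round(2))
s=img('scene','s3.png');w=img('wrist','w3.png')
cv2.imwrite('pics/c4.png',np.hstack([cv2.resize(s['pixels'][225:375,320:520],(400,300),interpolation=cv2.INTER_CUBIC),cv2.resize(w['pixels'],(400,300))]))
```

```text
[ 512.90857199 -229.08218702  146.93283894] [-0.25411249 -1.09454059 -1.79817963] [ 0.24795432  0.50924003 -0.00145724] 18.002989002239758 [-0.36  0.38  2.32  3.57  0.38 -1.82]
```

View pics/c4.png

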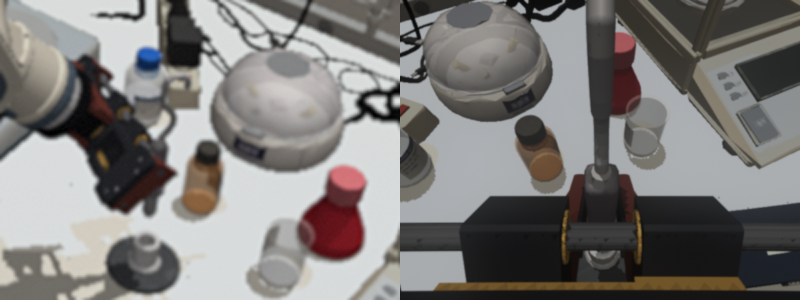

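The rod is lifted clear of the stand and sits square in the jaws (scene crop: empty tube at about (393,350) full-size). Refine the model with a lateral offset, then plan the carry to a point in front of the ring (yaw about 40° keeps the wrist off its singularity).

```bash
sed -i 's/    a1,h,L1,e,L2,D,q6o=p/    a1,h,L1,e,L2,D,q6o,dy=p/; s/r.apply(\[a1,0,0\])/r.apply([a1,dy,0])/' fk.py
python3 - <<'E'
s=open('fk.py').read(); i=s.index('p0=['); j=s.index('\n',i)
open('fk.py','w').write(s[:j-1]+',0]'+s[j:])
E
python3 - <<'E'
from fk import *
o=ctrl.get_obs()
D=[([1.311,.4235,1.6305,0,1.089,-.019],[148.95,606.7,222.3]),([-.06,.07,1.93,0,1.14,-1.4],[449.15,-17.93,294.07]),
 ([-0.2889109,0.12206325,2.34594847,-1.23065018,0.20131588,-0.14825924],[450.29,-182.32,193.96]),
 ([-.28,.06,2.43,3.68,.52,-1.79],[495,-211,309]),([-.3,.36,2.46,3.6,.49,-1.79],[449.5,-196.3,137.6]),([-0.43,-0.,2.4,1.24,.62,-1.08],[437,-0,241.3]),(o['qpos'],o['ee_pos'])]
f=lambda p:np.r_[np.ravel([fk(q,list(p[:6])+[np.pi/2,p[6]])[0]-P for q,P in D]),(p-np.r_[p0[:6],0])*.005]
k=least_squares(f,p0[:6]+[0]); print(k.x,f(k.x)[:21].round(1))
s=open('fk.py').read(); i=s.index('p0=['); j=s.index('\n',i)
open('fk.py','w').write(s[:i]+'p0=%s'%(k.x[:6].round(2).tolist()+[float(np.pi/2),float(k.x[6])])+s[j:])
E
python3 - <<'E'
from fk import *
F=R.from_euler('x',np.pi)
for y in(36,40,44):
    r=tool(y,46);c=np.radians(y);x=np.array([np.cos(c),np.sin(c),0]); g=np.array([528.3,331.6,243.4])-22*x
    pr=ik(gp(g-100*x,r),r*F)
    print(y,'over',ik(gp(g,r),r*F)[0],'in',ik(gp(g-[0,0,20],r),r*F)[0],'down',ik(gp(g-[0,0,135],r),r*F)[0],'pre',pr[0])
    if y==40: 
        P,Q=fk(ctrl.get_obs()['qpos'],p0);print(P-ctrl.get_obs()['ee_pos']); rows([(pr[0][1],12)])
E
```

```text
[ -1.49184639 314.7713963  563.89552964  78.16096901 487.33798107
 310.11094799  11.36585686] [ 0.6  0.3  0.8 -0.2  2.3 -0.8 -0.3 -0.6  0.5 -0.4 -1.6  0.   0.7  1.3
 -0.4 -0.  -0.4 -0.4 -0.6 -0.4  0.3]
36 over (0.0, [0.49, 0.24, 2.19, 2.23, 0.12, -0.76]) in (0.0, [0.49, 0.28, 2.2, 2.5, 0.16, -1.03]) down (0.0, [0.49, 0.55, 2.23, 2.91, 0.45, -1.46]) pre (0.0, [0.45, 0.1, 2.38, 2.32, 0.18, -0.89])
40 over (0.0, [0.45, 0.24, 2.18, 1.92, 0.19, -0.52]) in (0.0, [0.45, 0.28, 2.19, 2.16, 0.21, -0.77]) down (0.0, [0.45, 0.56, 2.22, 2.73, 0.46, -1.37]) pre (0.0, [0.37, 0.1, 2.37, 1.98, 0.26, -0.65])
[-0.61546145 -0.41921809  0.29900778]
[-0.013, -0.049, -0.004, -3.7, 1.0, -5.5],    # [ 534. -185.  160.] [ 0.7 -0.3 -0.7]
[-0.012, -0.049, -0.003, -3.8, 0.7, -5.5],    # [ 550. -138.  171.] [ 0.7 -0.2 -0.7]
[-0.011, -0.049, -0.001, -3.8, 0.4, -5.4],    # [559. -90. 181.] [ 0.7 -0.1 -0.7]
[-0.01, -0.048, -0.0, -3.9, 0.1, -5.2],    # [563. -42. 190.] [ 0.8 -0.1 -0.7]
[-0.009, -0.047, 0.001, -3.9, -0.2, -5.0],    # [562.   5. 198.] [ 0.8  0.  -0.7]
[-0.008, -0.046, 0.001, -4.0, -0.4, -4.8],    # [555.  51. 205.] [ 0.8  0.1 -0.7]
[-0.007, -0.045, 0.002, -4.0, -0.6, -4.6],    # [544.  94. 211.] [ 0.7  0.2 -0.7]
[-0.006, -0.043, 0.002, -4.1, -0.7, -4.3],    # [529. 135. 217.] [ 0.7  0.3 -0.7]
[-0.006, -0.041, 0.002, -4.2, -0.8, -4.0],    # [511. 172. 221.] [ 0.7  0.3 -0.7]
[-0.005, -0.039, 0.002, -4.3, -0.9, -3.7],    # [490. 206. 225.] [ 0.6  0.4 -0.7]
[-0.005, -0.038, 0.002, -4.3, -0.9, -3.4],    # [467. 236. 228.] [ 0.6  0.4 -0.7]
[-0.005, -0.036, 0.002, -4.4, -0.9, -3.1],    # [443. 263. 231.] [ 0.5  0.5 -0.7]
44 over (0.0, [0.41, 0.24, 2.17, 1.74, 0.26, -0.43]) in (0.0, [0.41, 0.29, 2.18, 1.94, 0.27, -0.63]) down (0.0, [0.41, 0.56, 2.21, 2.56, 0.47, -1.29]) pre (0.0, [0.3, 0.12, 2.35, 1.77, 0.34, -0.55])
```

Emit:
carry_out(commands=[[-0.013,-0.049,-0.004,-3.7,1.0,-5.5],[-0.012,-0.049,-0.003,-3.8,0.7,-5.5],[-0.011,-0.049,-0.001,-3.8,0.4,-5.4],[-0.01,-0.048,0,-3.9,0.1,-5.2],[-0.009,-0.047,0.001,-3.9,-0.2,-5.0],[-0.008,-0.046,0.001,-4.0,-0.4,-4.8]])

```text
t: 11.02
ee_pos: [553.3, 58.2, 206.4]
orientation: [-2.916, -0.212, 1.088]
ft_force: [0.8, 0.0, -0.7]
width: 17.7
```

Emit:
carry_out(commands=[[-0.007,-0.045,0.002,-4.0,-0.6,-4.6],[-0.006,-0.043,0.002,-4.1,-0.7,-4.3],[-0.006,-0.041,0.002,-4.2,-0.8,-4.0],[-0.005,-0.039,0.002,-4.3,-0.9,-3.7],[-0.005,-0.038,0.002,-4.3,-0.9,-3.4],[-0.005,-0.036,0.002,-4.4,-0.9,-3.1]])

```text
t: 11.78
ee_pos: [430.5, 274.3, 232.3]
orientation: [2.507, 0.975, -1.02]
ft_force: [-0.1, -0.6, -1.6]
width: 17.7
```

```bash
cat >> fk.py <<'E'
FX=R.from_euler('x',np.pi)
def grippt(yaw,tip): # grasp point for a wanted tip position (tip 94.6 above the grasp point, 22 ahead)
    c=np.radians(yaw); return np.array(tip)-[22*np.cos(c),22*np.sin(c),94.6]
def tip():
    o=ctrl.get_obs();M=(R.from_rotvec(o['orientation'])*FX.inv()).as_matrix()
    X=M[:,0];Y=M[:,1];l=np.radians(45.94); xr=np.sin(l)*X+np.cos(l)*np.cross(X,Y)*1; 
    zr=np.cross(xr,Y); g=o['ee_pos']-19*X
    return g+22*xr+94.6*zr, xr, zr, g
E
python3 - <<'E'
from fk import *
o=ctrl.get_obs();print(o['t'],o['ee_pos'],o['qpos'].round(2),o['width'])
t,xr,zr,g=tip();print('tip',t,'xr',xr,'zr',zr,'yaw',np.degrees(np.arctan2(xr[1],xr[0])))
E
```

```text
11.775 [430.54027818 274.29316808 232.29760014] [ 0.39  0.09  2.37  1.9   0.27 -0.58] 17.744255605750055
tip [437.34837811 279.32942008 340.10089699] xr [ 7.39273305e-01  6.73405119e-01 -7.24576021e-04] zr [ 0.00591627 -0.005419    0.99996782] yaw 42.33043439805504
```

Run:
```python
from fk import *
y=41;c=np.radians(y);x=np.array([np.cos(c),np.sin(c),0]);r=tool(y,46)*FX
plan([(gp(grippt(y,np.array([528.3,331.6,340])-45*x),tool(y,46)),r,6)])
```

```text
6 x [0.0069, 0.0036, -0.0067] [0.1, 0.02, 0.21]
```

Emit:
carry_out(commands=[[0.007,0.0035,-0.0065,0.1,0,0.2],[0.007,0.0035,-0.0065,0.1,0,0.2],[0.007,0.0035,-0.0065,0.1,0,0.2],[0.007,0.0035,-0.0065,0.1,0,0.2],[0.007,0.0035,-0.0065,0.1,0,0.2],[0.007,0.0035,-0.0065,0.1,0,0.2],[0,0,0,0,0,0]])

```text
t: 12.65
ee_pos: [491.4, 297.9, 229.9]
orientation: [2.521, 0.941, -1.024]
ft_force: [-0.3, 0.3, -1.4]
width: 17.8
```

Run:
```python
from fk import *
a=img('scene','s4.png');b=img('top','t4.png');w=img('wrist','w4.png')
t,xr,zr,g=tip();print('tip',t,xr,zr, ctrl.get_obs()['qpos'].round(2))
ring=[528.3,331.6,328.2]
for d in(a,b,w): print('proj tip,ring',proj(d,[t,ring,g]).round(1).tolist())
c=lambda d,x,y,w,h:cv2.resize(d['pixels'][y:y+h,x:x+w],(400,300),interpolation=cv2.INTER_CUBIC)
cv2.imwrite('pics/c5.png',np.vstack([np.hstack([c(a,180,120,80,60),c(b,170,205,80,60)]),np.hstack([c(w,0,0,640,480),c(w,220,0,200,150)])]))
```

```text
tip [496.88794475 302.99855925 337.3884253 ] [ 0.75577786  0.65482242 -0.0027239 ] [3.20995224e-03 4.54899231e-04 9.99994745e-01] [ 0.41  0.18  2.26  1.89  0.23 -0.54]
proj tip,ring [[224.0, 157.8], [226.5, 153.7], [226.0, 195.6]]
proj tip,ring [[229.9, 233.3], [217.0, 229.9], [240.4, 256.5]]
proj tip,ring [[321.3, 53.8], [317.8, -11.7], [321.8, 325.9]]
```

View pics/c5.png

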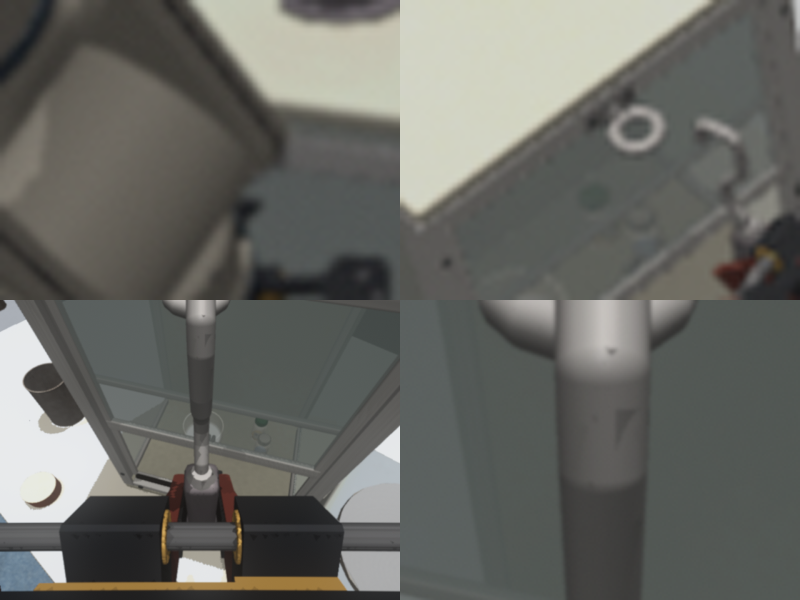

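The top view shows the ring at (217,230.6), as predicted, and the hook end at about (230,230). The wrist view shows the ring just behind the hook, about 2 mm further left (+y) than estimated. Set the ring to (527,333) and go over it.

Run:
```python
from fk import *
y=41;r=tool(y,46)*FX
plan([(gp(grippt(y,[527,333,338]),tool(y,46)),r,6)])
```

```text
6 x [0.005, -0.0005, -0.005] [-0.02, 0.04, 0.0]
```

Emit:
carry_out(commands=[[0.005,-0.0005,-0.005,0,0,0],[0.005,-0.0005,-0.005,0,0,0],[0.005,-0.0005,-0.005,0,0,0],[0.005,-0.0005,-0.005,0,0,0],[0.005,-0.0005,-0.005,0,0,0],[0.002,-0.0005,-0.002,0,0,0],[0,0,0,0,0,0]])

```text
t: 13.68
ee_pos: [518.6, 327.0, 230.3]
orientation: [2.521, 0.942, -1.024]
ft_force: [0.6, -0.9, -0.5]
width: 17.6
```

```bash
cat > over.py <<'E'
from fk import *
import sys
o=ctrl.get_obs();t,xr,zr,g=tip();print('tip',t.round(1),'yaw',np.degrees(np.arctan2(xr[1],xr[0])),zr.round(3),'F',o['ft_force'].round(2),'w',o['width'].round(1),'t',o['t'])
b=img('top',sys.argv[1]+'t.png');w=img('wrist',sys.argv[1]+'w.png')
pts=[t+(x-22)*xr+(z-170)*zr for x,z in((22,170),(22,177),(18,186),(9.5,189.5),(1,186),(-3,177),(-3,160),(12,132))]
ring=np.array([527,333,328.2]); print(proj(b,[t,ring]).round(1).tolist(),proj(w,[t,ring]).round(1).tolist())
def c(d,x,y,w_,h,P):
    k=400/w_;m=cv2.resize(d['pixels'][y:y+h,x:x+w_],(400,300),interpolation=cv2.INTER_CUBIC)
    for p in proj(d,P): cv2.circle(m,tuple(int(v) for v in ((p+.5-[x,y])*k)),1,(0,0,255),-1)
    return m
cv2.imwrite('pics/%s.png'%sys.argv[1],np.vstack([np.hstack([c(b,195,210,48,36,[]),c(b,195,210,48,36,pts+[ring])]),np.hstack([c(w,240,0,160,120,[]),c(w,240,0,160,120,pts+[ring])])]))
E
python3 over.py o1
```

```text
Traceback (most recent call last):
  File "over.py", line 3, in <module>
    o=ctrl.get_obs();t,xr,zr,g=tip();print('tip',t.round(1),'yaw',np.degrees(np.arctan2(xr[1],xr[0])),zr.round(3),'F',o['ft_force'].round(2),'w',o['width'].round(1),'t',o['t'])
                                                                                                                                                 ^^^^^^^^^^^^^^^^
AttributeError: 'float' object has no attribute 'round'
```

```bash
sed -i "s/o\['width'\].round(1)/o['width']/" over.py; python3 over.py o1
```

```text
tip [525.3 332.5 338.1] yaw 40.94457719474036 [0.003 0.    1.   ] F [ 0.62 -0.85 -0.47] w 17.633366717681195 t 13.675
[[216.5, 228.6], [216.6, 230.4]] [[321.4, 52.7], [325.0, 88.5]]Traceback (most recent call last):
  File "over.py", line 11, in <module>
    cv2.imwrite('pics/%s.png'%sys.argv[1],np.vstack([np.hstack([c(b,195,210,48,36,[]),c(b,195,210,48,36,pts+[ring])]),np.hstack([c(w,240,0,160,120,[]),c(w,240,0,160,120,pts+[ring])])]))
                                                                ~^^^^^^^^^^^^^^^^^^^^
  File "over.py", line 9, in c
    for p in proj(d,P): cv2.circle(m,tuple(int(v) for v in ((p+.5-[x,y])*k)),1,(0,0,255),-1)
             ~~~~^^^^^
  File "h.py", line 21, in proj
    return cv2.projectPoints(np.array(X,float).reshape(-1,1,3),np.array(d['rvec'],float),np.array(d['tvec'],float),np.array(d['intrinsics']),np.array(d['dist_coeffs']))[0][:,0]
           ~~~~~~~~~~~~~~~~~~~~~~~~~~~~~~~~~~~~~~~~~~~~~~~~~~~~~~~~~~~~~~~~~~~~~~~~~~~~~~~~~~~~~~~~~~~~~~~~~~~~~~~~~~~~~~~~~~~~~~~~~~~~~~~~~~~~~~~~~~~~~~~~~~~~~~~~~~~~~~~~^^^^^
TypeError: 'NoneType' object is not subscriptable
```

```bash
sed -i "s/for p in proj(d,P):/for p in (proj(d,P) if P else []):/" over.py; python3 over.py o1
```

```text
tip [525.1 332.2 338.1] yaw 40.93023821548953 [0.003 0.    1.   ] F [-0.69 -0.7  -1.76] w 17.664538815005713 t 13.775
[[216.6, 228.6], [216.6, 230.4]] [[321.6, 53.0], [324.7, 87.8]]
```

View pics/o1.png

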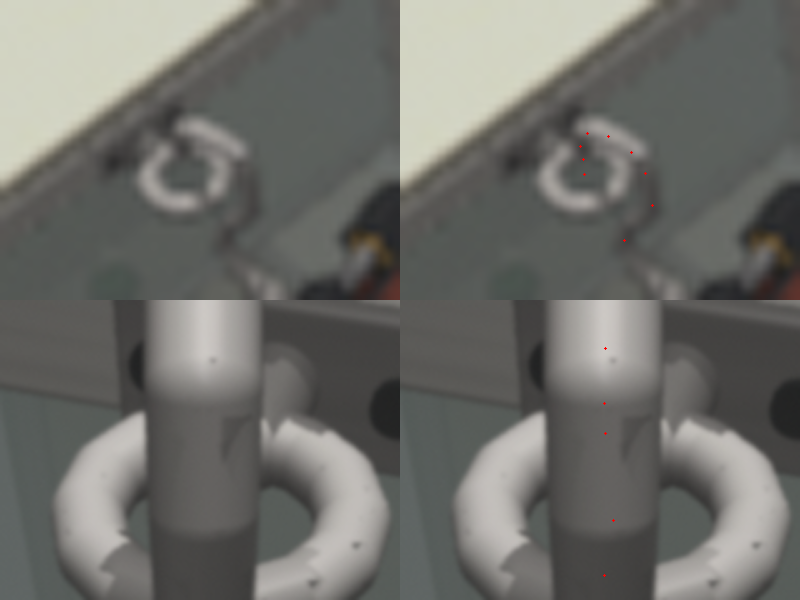

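The overlay matches the hook in the top view. In the wrist view the ring centre is at u≈328 and the hook at u≈321, so the tip is over the hole to within about 2.5 mm. Small correction, then lower.

Emit:
carry_out(commands=[[0.0014,0.0015,-0.0014,0,0,0],[0,0,0,0,0,0]])

```text
t: 14.12
ee_pos: [521.0, 326.6, 230.4]
orientation: [2.521, 0.941, -1.025]
ft_force: [-1.1, -0.4, -1.5]
width: 18.0
```

```bash
cat > st.py <<'E'
from fk import *
o=ctrl.get_obs();t,xr,zr,g=tip();print('tip',t.round(1),'yaw',np.degrees(np.arctan2(xr[1],xr[0])).round(1),zr.round(3),'F',o['ft_force'].round(2),'M',o['moment'].round(2),'t',o['t'],'q',o['qpos'].round(2))
M=R.from_rotvec(o['orientation']); print('down 10mm:',M.inv().apply([0,0,-10]).round(2))
E
python3 st.py
```

```text
tip [527.6 332.1 338.2] yaw 40.9 [0.003 0.    1.   ] F [-1.11 -0.38 -1.47] M [-0.35  0.5  -0.05] t 14.125 q [ 0.44  0.24  2.18  1.83  0.2  -0.45]
down 10mm: [6.97 0.02 7.17]
```

Emit:
carry_out(commands=[[0.002,0,0.002,0,0,0],[0.002,0,0.002,0,0,0],[0.002,0,0.002,0,0,0],[0.002,0,0.002,0,0,0],[0.002,0,0.002,0,0,0],[0.002,0,0.002,0,0,0],[0,0,0,0,0,0]])

```text
t: 15.0
ee_pos: [521.0, 326.4, 211.9]
orientation: [2.521, 0.94, -1.026]
ft_force: [0.1, 0.8, -1.4]
width: 17.8
```

```bash
python3 st.py
```

```text
tip [527.7 332.  319.7] yaw 40.9 [0.004 0.001 1.   ] F [ 0.13  0.77 -1.39] M [-0.36  0.52 -0.06] t 15.0 q [ 0.44  0.28  2.19  2.05  0.22 -0.68]
down 10mm: [6.98 0.02 7.16]
```

The hook is down in the ring with no contact force. Draw down gently.

Emit:
carry_out(commands=[[0.0014,0,0.0014,0,0,0],[0.0014,0,0.0014,0,0,0],[0.0014,0,0.0014,0,0,0],[0.0014,0,0.0014,0,0,0],[0.0021,0,0.0021,0,0,0],[0.0021,0,0.0021,0,0,0],[0.0028,0,0.0028,0,0,0],[0.0028,0,0.0028,0,0,0]])

```text
t: 16.0
ee_pos: [522.2, 327.4, 191.0]
orientation: [2.524, 0.942, -1.02]
ft_force: [-2.3, -1.8, 2.1]
width: 17.8
```

```bash
python3 st.py
```

```text
tip [528.5 332.7 298.9] yaw 40.9 [-0.    -0.002  1.   ] F [-2.26 -1.79  2.08] M [-0.08  0.04 -0.01] t 16.0 q [ 0.44  0.32  2.2   2.27  0.26 -0.9 ]
down 10mm: [6.94 0.01 7.2 ]
```

Emit:
carry_out(commands=[[0.0021,0,0.0033,0,0,0],[0.0027,0,0.0029,0,0,0],[0.0027,0,0.0029,0,0,0],[0.0027,0,0.0029,0,0,0],[0.0027,0,0.0029,0,0,0],[0.0027,0,0.0029,0,0,0],[0.0027,0,0.0029,0,0,0],[0.0027,0,0.0029,0,0,0]])

```text
t: 17.0
ee_pos: [522.2, 327.3, 158.1]
orientation: [2.525, 0.943, -1.017]
ft_force: [-0.4, -1.2, 3.7]
width: 18.1
```

```bash
python3 st.py; python3 -c "
from fk import *
b=img('top','t6.png');cv2.imwrite('pics/c6.png',cv2.resize(b['pixels'][200:290,170:290],(800,600),interpolation=cv2.INTER_CUBIC))"
```

```text
tip [528.2 332.4 266. ] yaw 40.9 [-0.002 -0.004  1.   ] F [-0.42 -1.17  3.65] M [-0.01  0.07  0.  ] t 17.0 q [ 0.44  0.4   2.21  2.49  0.32 -1.13]
down 10mm: [6.92 0.01 7.21]
```

View pics/c6.png

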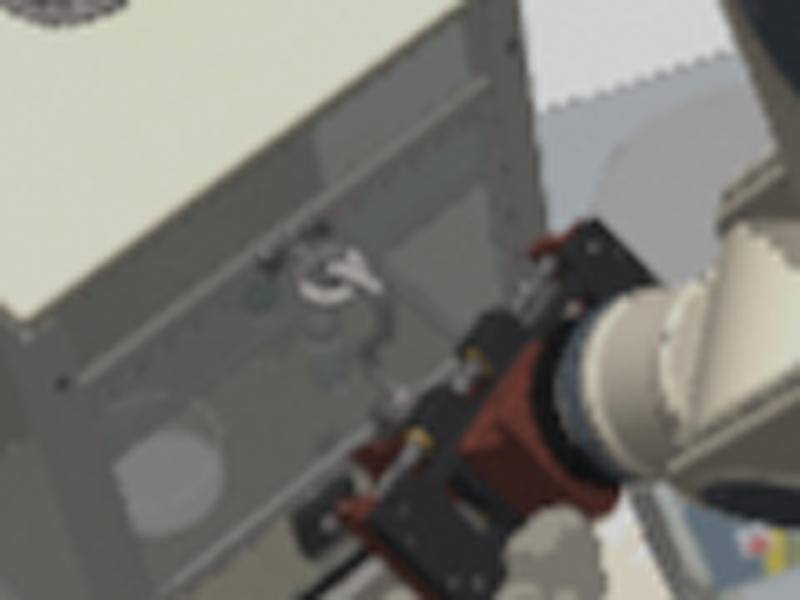

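The picture shows the sash rail well below the roof edge with the hook in the ring (crop (345,275)). About 50 mm is drawn down.

Emit:
carry_out(commands=[[0.0027,0,0.0028,0,0,0],[0.0027,0,0.0028,0,0,0],[0.0027,0,0.0028,0,0,0],[0.0027,0,0.0028,0,0,0],[0.0027,0,0.0028,0,0,0],[0.0021,0,0.0021,0,0,0]])

```text
t: 17.8
ee_pos: [522.2, 327.4, 133.8]
orientation: [2.525, 0.943, -1.017]
ft_force: [0.1, -0.7, 3.9]
width: 18.1
```

Emit:
carry_out(commands=[[0.0014,0,0.0014,0,0,0],[0.0014,0,0.0014,0,0,0],[0.0014,0,0.0014,0,0,0],[0.0014,0,0.0014,0,0,0]])

```text
t: 18.3
ee_pos: [522.2, 327.4, 125.3]
orientation: [2.525, 0.943, -1.017]
ft_force: [-0.5, -0.1, 3.2]
width: 17.9
```

```bash
python3 st.py
```

```text
tip [528.3 332.5 233.1] yaw 40.9 [-0.002 -0.003  1.   ] F [-0.49 -0.1   3.2 ] M [ 0.03  0.03 -0.  ] t 18.3 q [ 0.44  0.48  2.22  2.61  0.4  -1.27]
down 10mm: [6.93 0.01 7.21]
```

Emit:
carry_out(commands=[[0.001,0,0.001,0,0,0],[0.001,0,0.001,0,0,0],[0.001,0,0.001,0,0,0],[0.001,0,0.001,0,0,0]])

```text
t: 18.8
ee_pos: [522.2, 327.4, 119.2]
orientation: [2.525, 0.943, -1.017]
ft_force: [-0.8, -1.1, 3.6]
width: 17.9
```

Emit:
carry_out(commands=[[0.001,0,0.001,0,0,0],[0.001,0,0.001,0,0,0],[0.001,0,0.001,0,0,0]])

```text
t: 19.18
ee_pos: [522.2, 327.4, 114.7]
orientation: [2.525, 0.943, -1.018]
ft_force: [0.2, -0.3, 3.1]
width: 17.9
```

Emit:
carry_out(commands=[[0.0007,0,0.0007,0,0,0],[0.0007,0,0.0007,0,0,0],[0.0007,0,0.0007,0,0,0]])

```text
t: 19.55
ee_pos: [522.2, 327.4, 111.4]
orientation: [2.525, 0.943, -1.018]
ft_force: [-1.1, -0.7, 2.7]
width: 18.1
```

Emit:
carry_out(commands=[[0.0007,0,0.0007,0,0,0],[0.0007,0,0.0007,0,0,0],[0.0007,0,0.0007,0,0,0]])

```text
t: 19.92
ee_pos: [522.2, 327.4, 108.2]
orientation: [2.525, 0.943, -1.018]
ft_force: [-1.2, -1.6, 3.8]
width: 17.8
```

Emit:
carry_out(commands=[[0.0007,0,0.0007,0,0,0],[0.0007,0,0.0007,0,0,0]])

```text
t: 20.18
ee_pos: [522.5, 327.7, 106.5]
orientation: [2.526, 0.943, -1.017]
ft_force: [-1.3, -1.7, 5.4]
width: 17.7
```

Emit:
carry_out(commands=[[0.0007,0,0.0007,0,0,0],[0.0007,0,0.0007,0,0,0],[0.0007,0,0.0007,0,0,0]])

```text
t: 20.55
ee_pos: [523.5, 328.7, 105.4]
orientation: [2.53, 0.945, -1.01]
ft_force: [-3.0, -2.0, 7.8]
width: 17.8
```

Emit:
carry_out(commands=[[0.0007,0,0.0007,0,0,0],[0.0007,0,0.0007,0,0,0]])

```text
t: 20.8
ee_pos: [524.6, 329.6, 105.2]
orientation: [2.533, 0.947, -1.003]
ft_force: [-2.6, -1.6, 7.6]
width: 17.8
```

Emit:
carry_out(commands=[[0.0007,0,0.0007,0,0,0],[0.0007,0,0.0007,0,0,0]])

```text
t: 21.05
ee_pos: [525.7, 330.5, 105.1]
orientation: [2.536, 0.949, -0.997]
ft_force: [-2.5, -3.3, 7.9]
width: 17.7
```

```bash
python3 st.py
```

```text
tip [530.4 334.5 213. ] yaw 41.0 [-0.015 -0.014  1.   ] F [-2.55 -3.29  7.92] M [ 0.47 -0.48  0.02] t 21.05 q [ 0.44  0.54  2.22  2.69  0.47 -1.34]
down 10mm: [6.81 0.01 7.33]
```

```bash
cat > pl.py <<'E'
from fk import *
import sys
z=float(sys.argv[1]); y=41
plan([(gp(grippt(y,[528,332.2,z]),tool(y,45.94)),tool(y,45.94)*FX,1)])
E
python3 pl.py 212
```

```text
1 x [-0.0034, 0.0003, 0.0044] [-0.04, -1.17, 0.04]
```

Emit:
carry_out(commands=[[-0.0017,0,0.0022,0,-0.6,0],[-0.0017,0,0.0022,0,-0.6,0]])

```text
t: 21.3
ee_pos: [522.5, 327.6, 105.0]
orientation: [2.522, 0.944, -1.018]
ft_force: [1.8, 2.1, 3.5]
width: 18.0
```

```bash
python3 st.py; python3 pl.py 211
```

```text
tip [528.7 333.  212.8] yaw 41.0 [-0.001 -0.001  1.   ] F [1.75 2.14 3.54] M [0.   0.05 0.09] t 21.3 q [ 0.44  0.53  2.22  2.66  0.44 -1.33]
down 10mm: [6.94 0.01 7.2 ]
1 x [0.0004, 0.0001, 0.0021] [-0.0, -0.09, 0.04]
```

Emit:
carry_out(commands=[[0.001,0,0.0014,0,-0.1,0]])

```text
t: 21.42
ee_pos: [522.8, 327.9, 104.2]
orientation: [2.522, 0.944, -1.018]
ft_force: [-2.5, -1.7, 8.9]
width: 17.8
```

Emit:
carry_out(commands=[[0.001,0,0.0012,0,-0.1,0]])

```text
t: 21.55
ee_pos: [523.0, 328.0, 103.3]
orientation: [2.522, 0.944, -1.018]
ft_force: [-2.6, -2.9, 7.6]
width: 17.8
```

```bash
python3 st.py; python3 pl.py 209.5
```

```text
tip [529.1 333.3 211.1] yaw 41.0 [-0.001 -0.002  1.   ] F [-2.64 -2.89  7.57] M [ 0.49 -0.5   0.06] t 21.55 q [ 0.44  0.54  2.22  2.67  0.44 -1.33]
down 10mm: [6.94 0.   7.2 ]
1 x [-0.0002, 0.0002, 0.0024] [0.02, -0.11, 0.05]
```

Emit:
carry_out(commands=[[0.0002,0,0.0022,0,-0.1,0]])

```text
t: 21.68
ee_pos: [522.7, 327.7, 102.6]
orientation: [2.523, 0.945, -1.016]
ft_force: [1.4, 1.2, 8.9]
width: 17.9
```

Emit:
carry_out(commands=[[0.0006,0,0.0016,0,-0.1,0]])

```text
t: 21.8
ee_pos: [523.0, 327.9, 102.2]
orientation: [2.523, 0.946, -1.014]
ft_force: [-0.2, -0.1, 9.7]
width: 17.9
```

```bash
python3 st.py; python3 pl.py 208
```

```text
tip [528.9 333.1 210. ] yaw 41.1 [-0.004 -0.003  1.   ] F [-0.18 -0.11  9.67] M [ 0.56 -0.6   0.1 ] t 21.8 q [ 0.44  0.54  2.22  2.67  0.45 -1.34]
down 10mm: [ 6.92 -0.    7.22]
1 x [0.0001, 0.0001, 0.0027] [0.06, -0.27, 0.06]
```

Pull is about 10 N, and the click may already have happened. Test by easing up 4 mm: the load vanishes if the catch holds.

Emit:
carry_out(commands=[[-0.0014,0,-0.0014,0,0,0],[-0.0014,0,-0.0014,0,0,0],[0,0,0,0,0,0],[0,0,0,0,0,0]])

```text
t: 22.3
ee_pos: [521.9, 327.1, 105.1]
orientation: [2.521, 0.944, -1.018]
ft_force: [-1.0, 0.1, 2.3]
width: 18.0
```

```bash
python3 st.py; python3 st.py|head -1; python3 pl.py 216
```

```text
tip [528.2 332.5 212.9] yaw 41.1 [-0.001 -0.001  1.   ] F [-1.02  0.09  2.29] M [-0.07  0.09 -0.01] t 22.3 q [ 0.44  0.53  2.22  2.66  0.44 -1.33]
down 10mm: [6.95 0.   7.19]
tip [528.2 332.5 212.9] yaw 41.1 [-0.001 -0.001  1.   ] F [-1.02  0.09  2.29] M [-0.07  0.09 -0.01] t 22.3 q [ 0.44  0.53  2.22  2.66  0.44 -1.33]
1 x [-0.0025, 0.0001, -0.0019] [0.04, -0.06, 0.05]
```

Not latched: the spring pull remains. The catch resists only while moving down, so slightly larger steps are needed to get past the arm's give.

Emit:
carry_out(commands=[[0.0013,0,0.0016,0,0,0],[0.0013,0,0.0017,0,-0.1,0],[0.0012,0,0.0019,0,-0.1,0]])

```text
t: 22.68
ee_pos: [523.2, 328.2, 102.0]
orientation: [2.525, 0.947, -1.011]
ft_force: [-2.5, -2.3, 10.2]
width: 17.8
```

Emit:
carry_out(commands=[[0.0012,0,0.0019,0,-0.1,0],[0.0012,0,0.0019,0,-0.1,0]])

```text
t: 22.92
ee_pos: [523.9, 328.7, 100.0]
orientation: [2.527, 0.948, -1.007]
ft_force: [-3.0, -1.5, 10.5]
width: 18.1
```

```bash
python3 st.py; python3 pl.py 207
```

```text
tip [529.2 333.4 207.9] yaw 41.1 [-0.008 -0.007  1.   ] F [-3.03 -1.53 10.5 ] M [ 0.62 -0.63  0.02] t 22.925 q [ 0.44  0.55  2.22  2.68  0.46 -1.35]
down 10mm: [ 6.88 -0.    7.26]
1 x [-0.0016, 0.0, 0.0025] [0.09, -0.62, 0.08]
```

Emit:
carry_out(commands=[[0.0002,0,0.0027,0,-0.4,0],[0.0007,0,0.0022,0,-0.3,0]])

```text
t: 23.18
ee_pos: [523.5, 328.2, 98.5]
orientation: [2.523, 0.947, -1.011]
ft_force: [-2.4, -0.6, 10.4]
width: 17.8
```

Emit:
carry_out(commands=[[0.0009,0,0.0022,0,-0.3,0],[0.0009,0,0.0022,0,-0.3,0]])

```text
t: 23.42
ee_pos: [523.7, 328.4, 96.8]
orientation: [2.521, 0.947, -1.014]
ft_force: [-3.0, -1.9, 11.1]
width: 18.2
```

```bash
python3 st.py; python3 pl.py 204
```

```text
tip [529.6 333.7 204.7] yaw 41.2 [-0.003 -0.002  1.   ] F [-2.97 -1.9  11.07] M [ 0.58 -0.67  0.01] t 23.425 q [ 0.44  0.55  2.22  2.68  0.46 -1.35]
down 10mm: [ 6.93 -0.01  7.21]
1 x [-0.0014, -0.0, 0.0023] [0.18, -0.21, 0.11]
```

Run:
```python
from fk import *
b=img('top','t7.png');w=img('wrist','w7.png');a=load('o1w.png')['pixels']
c=lambda d,x,y,w,h:cv2.resize(d[y:y+h,x:x+w],(400,300),interpolation=cv2.INTER_CUBIC)
cv2.imwrite('pics/c7.png',np.vstack([np.hstack([c(a,160,0,320,240),c(w['pixels'],160,0,320,240)]),np.hstack([c(a,260,220,120,90),c(w['pixels'],260,220,120,90)])]))
```

View pics/c7.png

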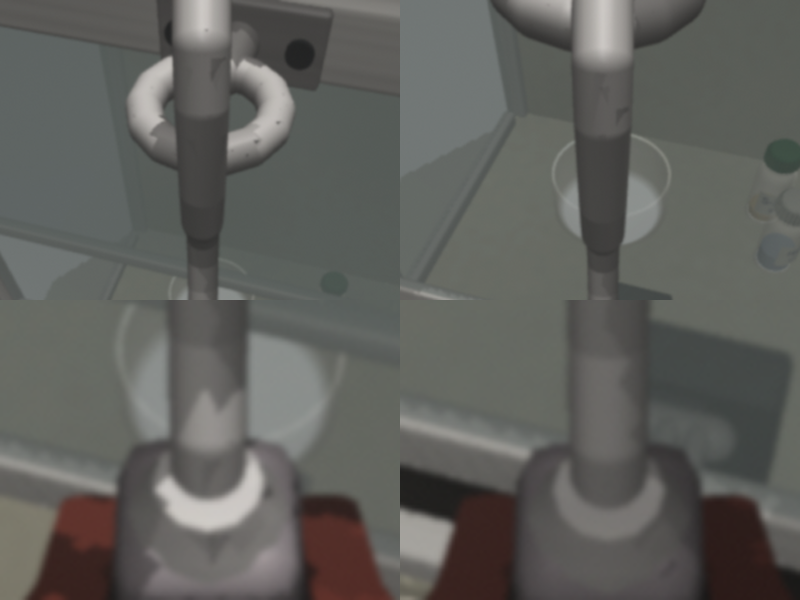

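The rod still sits in the jaws (handle top unmoved, tilted back about 2°), and the hook is in the ring. Continue.

Emit:
carry_out(commands=[[0.0007,0,0.0026,0,-0.3,0],[0.0009,0,0.0024,0,-0.3,0]])

```text
t: 23.78
ee_pos: [523.6, 328.2, 94.8]
orientation: [2.518, 0.947, -1.017]
ft_force: [-3.2, -2.0, 9.5]
width: 18.0
```

Emit:
carry_out(commands=[[0.0009,0,0.0024,0,-0.3,0],[0.0009,0,0.0024,0,-0.3,0]])

```text
t: 24.02
ee_pos: [523.8, 328.4, 93.2]
orientation: [2.516, 0.947, -1.019]
ft_force: [-2.9, -0.6, 10.0]
width: 17.9
```

Emit:
carry_out(commands=[[0.0009,0,0.0024,0,-0.3,0]])

```text
t: 24.15
ee_pos: [524.1, 328.6, 92.6]
orientation: [2.515, 0.947, -1.019]
ft_force: [-2.7, -1.6, 11.6]
width: 17.6
```

```bash
python3 st.py; python3 pl.py 200
```

```text
tip [530.3 334.3 200.4] yaw 41.3 [-0.     0.002  1.   ] F [-2.67 -1.61 11.57] M [ 0.67 -0.69  0.11] t 24.15 q [ 0.44  0.56  2.22  2.68  0.46 -1.35]
down 10mm: [ 6.96 -0.02  7.18]
1 x [-0.0019, -0.0002, 0.0024] [0.29, 0.07, 0.15]
```

Emit:
carry_out(commands=[[0.0004,0,0.0027,0,-0.2,0],[0.0007,0,0.0025,0,-0.2,0]])

```text
t: 24.4
ee_pos: [524.5, 328.7, 91.8]
orientation: [2.517, 0.949, -1.013]
ft_force: [-1.9, -0.7, 10.1]
width: 18.0
```

Emit:
carry_out(commands=[[0.0007,0,0.0025,0,-0.2,0]])

```text
t: 24.52
ee_pos: [524.5, 328.7, 91.2]
orientation: [2.517, 0.949, -1.012]
ft_force: [-1.8, -1.3, 9.7]
width: 18.0
```

Emit:
carry_out(commands=[[0.0007,0,0.0025,0,-0.2,0]])

```text
t: 24.65
ee_pos: [524.4, 328.6, 90.2]
orientation: [2.517, 0.95, -1.011]
ft_force: [-0.7, -0.5, 7.2]
width: 18.0
```

```bash
python3 st.py; python3 pl.py 197
```

```text
tip [530.2 334.1 198. ] yaw 41.4 [-0.005 -0.     1.   ] F [-0.67 -0.46  7.24] M [ 0.34 -0.35  0.06] t 24.65 q [ 0.44  0.57  2.22  2.69  0.47 -1.36]
down 10mm: [ 6.93 -0.03  7.21]
1 x [-0.0017, -0.0004, 0.003] [0.43, -0.22, 0.18]
```

Emit:
carry_out(commands=[[0.0005,0,0.0012,0,-0.1,0]])

```text
t: 24.78
ee_pos: [524.5, 328.7, 89.7]
orientation: [2.517, 0.95, -1.01]
ft_force: [-0.7, -0.2, 6.0]
width: 17.8
```

Emit:
carry_out(commands=[[0.0005,0,0.0012,0,-0.1,0]])

```text
t: 24.9
ee_pos: [524.6, 328.8, 89.2]
orientation: [2.517, 0.95, -1.01]
ft_force: [-1.2, -0.7, 5.5]
width: 17.6
```

```bash
python3 st.py
```

```text
tip [530.2 334.2 197. ] yaw 41.5 [-0.006 -0.     1.   ] F [-1.17 -0.69  5.48] M [ 0.18 -0.17  0.07] t 24.9 q [ 0.44  0.57  2.22  2.69  0.48 -1.37]
down 10mm: [ 6.92 -0.04  7.22]
```

Emit:
carry_out(commands=[[0.0009,0,0.0013,0,-0.1,0]])

```text
t: 25.02
ee_pos: [524.5, 328.7, 88.0]
orientation: [2.516, 0.95, -1.01]
ft_force: [-2.5, -1.1, 4.8]
width: 17.7
```

Emit:
carry_out(commands=[[0.0009,0,0.0013,0,-0.1,0]])

```text
t: 25.15
ee_pos: [523.8, 328.2, 85.8]
orientation: [2.514, 0.949, -1.015]
ft_force: [-1.0, -0.6, -0.2]
width: 17.4
```

```bash
python3 st.py
```

```text
tip [529.8 334.  193.6] yaw 41.5 [-0.003  0.003  1.   ] F [-1.03 -0.59 -0.21] M [-0.28  0.4  -0.02] t 25.15 q [ 0.44  0.58  2.22  2.7   0.48 -1.37]
down 10mm: [ 6.95 -0.04  7.19]
```

The force collapsed to about zero: the sash clicked over and the hook is slack. Raise the hook in steps and check that nothing follows.

Emit:
carry_out(commands=[[-0.0014,0,-0.0014,0,0,0],[-0.0014,0,-0.0014,0,0,0],[-0.0014,0,-0.0014,0,0,0],[-0.0014,0,-0.0014,0,0,0],[0,0,0,0,0,0]])

```text
t: 25.78
ee_pos: [522.5, 327.3, 92.5]
orientation: [2.511, 0.948, -1.02]
ft_force: [-0.2, 0.6, -1.7]
width: 17.9
```

```bash
python3 st.py; python3 pl.py 214
```

```text
tip [528.8 333.4 200.3] yaw 41.5 [0.001 0.005 1.   ] F [-0.21  0.63 -1.74] M [-0.35  0.44  0.02] t 25.775 q [ 0.44  0.56  2.22  2.68  0.46 -1.35]
down 10mm: [ 6.98 -0.03  7.16]
1 x [-0.0102, -0.0001, -0.0091] [0.45, 0.24, 0.19]
```

Emit:
carry_out(commands=[[-0.002,0,-0.0018,0.1,0.1,0],[-0.002,0,-0.0018,0.1,0.1,0],[-0.002,0,-0.0018,0.1,0,0],[-0.002,0,-0.0018,0.1,0,0],[0,0,0,0,0,0]])

```text
t: 26.4
ee_pos: [521.9, 326.8, 104.2]
orientation: [2.52, 0.947, -1.021]
ft_force: [0.7, 0.4, -1.1]
width: 17.7
```

```bash
python3 st.py; sed -i 's/ring=np.array.*328.2\]);/ring=np.array([527.6,332.3,207]);/; s/c(b,195,210,48,36/c(b,205,230,48,36/g; s/c(w,240,0,160,120/c(w,200,0,240,180/g' over.py; python3 over.py o2
```

```text
tip [528.4 332.2 212. ] yaw 41.2 [ 0.002 -0.001  1.   ] F [ 0.71  0.37 -1.07] M [-0.36  0.44 -0.03] t 26.4 q [ 0.44  0.53  2.22  2.65  0.44 -1.32]
down 10mm: [6.96 0.02 7.18]
tip [528.4 332.2 212. ] yaw 41.15812183313701 [ 0.002 -0.001  1.   ] F [ 0.71  0.37 -1.07] w 17.714748090692716 t 26.4
[[222.1, 254.4], [222.3, 255.6]] [[321.5, 52.4], [318.7, 75.4]]
```

View pics/o2.png

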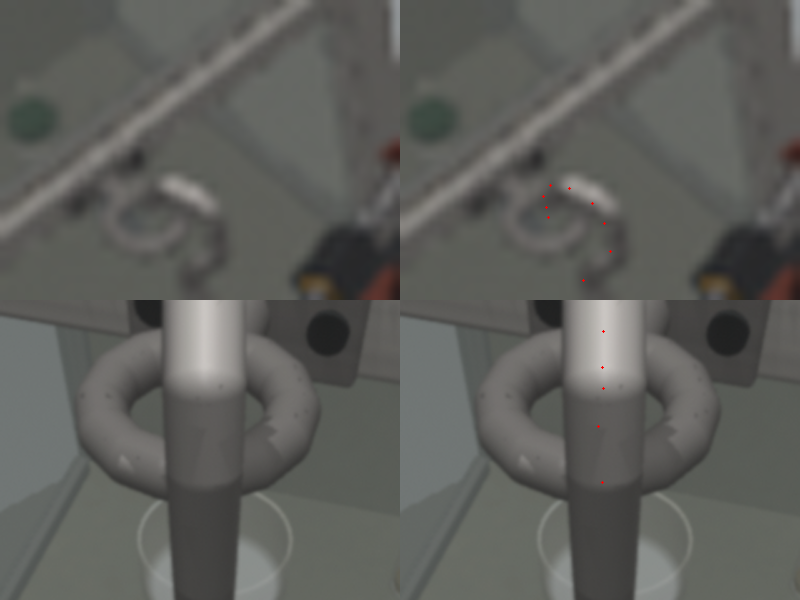

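The top crop shows the sash rail low and the ring at about (222.4,256.2), i.e. z≈206–207, so the sash stays down about 121 mm with the hook nearly clear of it. The hook sits about 3.5 mm back of the model because of the tilt in the jaws. Raise 4 mm more and back out.

Emit:
carry_out(commands=[[-0.0014,0,-0.0014,0,0,0],[-0.0014,0,-0.0014,0,0,0],[0,0,0,0,0,0],[-0.0028,0,0.0028,0,0,0],[-0.0035,0,0.0035,0,0,0],[-0.0035,0,0.0035,0,0,0]])

```text
t: 27.25
ee_pos: [510.6, 317.0, 107.6]
orientation: [2.519, 0.947, -1.022]
ft_force: [0.4, -0.4, -1.0]
width: 18.1
```

```bash
python3 st.py
```

```text
tip [517.1 322.4 215.4] yaw 41.2 [ 0.002 -0.001  1.   ] F [ 0.35 -0.4  -0.98] M [-0.34  0.48  0.01] t 27.25 q [ 0.43  0.51  2.25  2.65  0.45 -1.32]
down 10mm: [6.96 0.02 7.18]
```

No contact; back out fully.

Emit:
carry_out(commands=[[-0.005,0,0.005,0,0,0],[-0.007,0,0.007,0,0,0],[-0.01,0,0.01,0,0,0],[-0.014,0,0.014,0,0,0],[-0.014,0,0.014,0,0,0],[-0.014,0,0.014,0,0,0],[0,0,0,0,0,0]])

```text
t: 28.12
ee_pos: [436.3, 252.9, 106.0]
orientation: [2.518, 0.946, -1.025]
ft_force: [0.9, 0.1, -1.1]
width: 17.8
```

Run:
```python
from fk import *
o=ctrl.get_obs();print(o['ee_pos'],o['qpos'].round(2),o['ft_force'],o['width'])
# return: joint path up, across, to 75mm above grasp pose
Rg=R.from_rotvec([-2.617,.775,1.059]);Pg=np.array([514.8,-230.2,72.2])
print(ik(Pg+[0,0,75],Rg)); q=ik(Pg+[0,0,75],Rg)[0][1]
# mid: raise
m=np.array(o['qpos']); m[1]-=.28; m[2]+=.0; m[4]+=.28*np.cos(m[3])*-1*-1
print(fk(m,p0)[0])
rows([(m,3),(q,12)])
# weight, balance clearance: foot z = TCP z - 61
```

```text
[436.33795024 252.85313106 105.97506932] [ 0.34  0.48  2.44  2.64  0.6  -1.42] [ 0.91953596  0.09791705 -1.05129157] 17.81740317251669
[(0.0, [-0.35, 0.38, 2.32, 3.58, 0.39, -1.82]), (64.8, [-0.4, 0.27, 2.19, -0.84, 0.11, 2.54])]
[448.93746973 222.6311275  192.22148447]
[-0.02, 0.011, -0.02, -1.4, 0.3, 2.1],    # [442. 244. 135.] [ 0.6  0.4 -0.7]
[-0.022, 0.012, -0.018, -1.2, 0.3, 2.2],    # [447. 234. 163.] [ 0.6  0.4 -0.7]
[-0.023, 0.012, -0.017, -1.0, 0.4, 2.3],    # [449. 223. 192.] [ 0.6  0.4 -0.7]
[0.003, 0.037, 0.005, 4.5, -0.3, 3.8],    # [471. 192. 191.] [ 0.7  0.3 -0.7]
[0.003, 0.038, 0.005, 4.5, -0.3, 3.9],    # [491. 159. 189.] [ 0.7  0.3 -0.7]
[0.004, 0.038, 0.004, 4.5, -0.3, 3.9],    # [509. 125. 187.] [ 0.7  0.2 -0.7]
[0.004, 0.039, 0.004, 4.5, -0.3, 4.0],    # [523.  88. 185.] [ 0.7  0.1 -0.7]
[0.005, 0.039, 0.004, 4.5, -0.3, 4.0],    # [534.  50. 182.] [ 0.7  0.1 -0.7]
[0.005, 0.04, 0.003, 4.4, -0.3, 4.0],    # [542.  11. 179.] [ 0.7  0.  -0.7]
[0.006, 0.04, 0.003, 4.4, -0.4, 4.1],    # [547. -29. 175.] [ 0.7 -0.1 -0.7]
[0.006, 0.04, 0.002, 4.4, -0.4, 4.1],    # [548. -70. 171.] [ 0.7 -0.1 -0.7]
[0.007, 0.04, 0.002, 4.4, -0.4, 4.1],    # [ 545. -111.  167.] [ 0.7 -0.2 -0.7]
[0.007, 0.041, 0.001, 4.4, -0.4, 4.1],    # [ 539. -151.  162.] [ 0.7 -0.3 -0.7]
[0.008, 0.041, 0.001, 4.4, -0.5, 4.1],    # [ 530. -191.  156.] [ 0.6 -0.3 -0.7]
[0.008, 0.04, 0.0, 4.4, -0.5, 4.1],    # [ 517. -230.  151.] [ 0.6 -0.4 -0.7]
```

Emit:
carry_out(commands=[[-0.02,0.011,-0.02,-1.4,0.3,2.1],[-0.022,0.012,-0.018,-1.2,0.3,2.2],[-0.023,0.012,-0.017,-1.0,0.4,2.3],[0.003,0.037,0.005,4.5,-0.3,3.8],[0.003,0.038,0.005,4.5,-0.3,3.9],[0.004,0.038,0.004,4.5,-0.3,3.9],[0.004,0.039,0.004,4.5,-0.3,4.0]])

```text
t: 29.0
ee_pos: [530.0, 87.6, 191.9]
orientation: [2.781, 0.311, -1.034]
ft_force: [0.7, 0.3, -2.0]
width: 17.4
```

Emit:
carry_out(commands=[[0.005,0.039,0.004,4.5,-0.3,4.0],[0.005,0.04,0.003,4.4,-0.3,4.0],[0.006,0.04,0.003,4.4,-0.4,4.1],[0.006,0.04,0.002,4.4,-0.4,4.1],[0.007,0.04,0.002,4.4,-0.4,4.1],[0.007,0.041,0.001,4.4,-0.4,4.1]])

```text
t: 29.75
ee_pos: [547.0, -158.4, 169.6]
orientation: [-2.759, 0.556, 1.054]
ft_force: [1.0, -0.1, -0.6]
width: 18.2
```

Run:
```python
from fk import *
o=ctrl.get_obs();print(o['t'],o['ee_pos'],o['qpos'].round(2))
Rg=R.from_rotvec([-2.617,.775,1.059]);Pg=np.array([514.8,-230.2,72.2])
plan([(Pg+[0,0,72],Rg,4)])
```

```text
29.75 [ 547.00847582 -158.43717279  169.5519465 ] [-0.24  0.34  2.33  3.47  0.38 -1.78]
4 x [0.0049, 0.0197, 0.0041] [1.81, -0.58, 1.84]
```

Emit:
carry_out(commands=[[0.005,0.0197,0.004,1.8,-0.6,1.8],[0.005,0.0197,0.004,1.8,-0.6,1.8],[0.005,0.0197,0.004,1.8,-0.6,1.8],[0.005,0.0197,0.004,1.8,-0.6,1.8],[0,0,0,0,0,0]])

```text
t: 30.38
ee_pos: [513.8, -234.4, 142.8]
orientation: [-2.609, 0.781, 1.061]
ft_force: [0.0, -0.6, -1.6]
width: 17.9
```

Run:
```python
from fk import *
w=img('wrist','w8.png')['pixels'];a=load('w3.png')['pixels'];s=img('scene','s8.png')
g=lambda i:cv2.cvtColor(i,cv2.COLOR_BGR2GRAY)
for v0,v1 in((0,60),(80,140),(130,180),(200,240),(250,300),(280,330)):
    t=g(a)[v0:v1,300:342]; A=g(w)[max(0,v0-25):v1+25,290:352]; r=cv2.matchTemplate(A,t,cv2.TM_CCOEFF_NORMED);_,m,_,l=cv2.minMaxLoc(r); print(v0,m,'du',l[0]-10,'dv',l[1]+max(0,v0-25)-v0)
cv2.imwrite('pics/c8.png',np.hstack([a[0:400,220:420],w[0:400,220:420],s['pixels'][210:410,300:500].repeat(2,0).repeat(2,1)]))
o=ctrl.get_obs();print(o['ee_pos'],o['orientation'],o['t'])
```

```text
0 0.9953377842903137 du 1 dv 18
80 0.9604447484016418 du -2 dv -25
130 0.9116269946098328 du -3 dv -4
200 0.9965917468070984 du 0 dv 8
250 0.9611074924468994 du 0 dv 2
280 0.9668654799461365 du 1 dv 3
[ 514.2864881  -233.77384478  143.24885385] [-2.61036635  0.77927822  1.06062561] 30.475
```

View pics/c8.png

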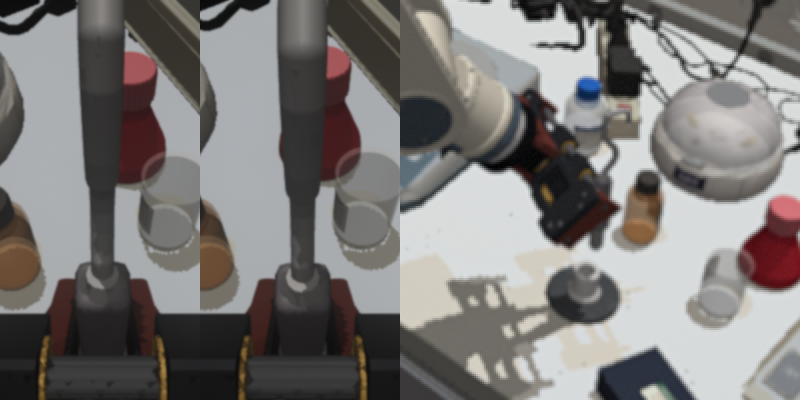

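The picture shows the rod still square in the jaws (handle top moved 2–3 px, hook top 18 px down), so it is leaning back slightly in the hand. Convert that to an angle and correct it while aligning over the stand.

Run:
```python
from fk import *
w=load('w8.png'); t,xr,zr,g=tip(); g=g+0*zr
def pt(x,z,th,dz=0):
    c,s=np.cos(th),np.sin(th); Z=z-75.4; return g+(x*c-Z*s)*xr+(x*s+Z*c+dz)*zr
for x,z in((-9,104),(0,108),(3,115),(8,132),(-3,150),(-6,165),(-6,175),(-5,185)):
    print((x,z),proj(w,[pt(x,z,0)])[0].round(0), [ (proj(w,[pt(x,z,np.radians(d))])-proj(w,[pt(x,z,0)]))[0,1].round(1) for d in(1,2,3,4)])
r=R.from_rotvec([-2.617,.775,1.059]);X=r.as_matrix()[:,0];G=np.array([514.8,-230.2,72.2])-19*X
for d in(2,3):
    rr=r*R.from_rotvec([0,np.radians(-d),0]); print(d); plan([(G+19*rr.as_matrix()[:,0]+[0,0,70],rr,2)])
    print('tilt check',(rr.as_matrix()@np.linalg.inv(r.as_matrix())@np.array([0,0,1])).round(3),'xr',xr.round(2))
```

```text
(-9, 104) [322. 317.] [np.float64(1.8), np.float64(3.6), np.float64(5.4), np.float64(7.2)]
(0, 108) [322. 284.] [np.float64(1.7), np.float64(3.5), np.float64(5.2), np.float64(7.0)]
(3, 115) [322. 264.] [np.float64(2.0), np.float64(4.1), np.float64(6.2), np.float64(8.3)]
(8, 132) [322. 216.] [np.float64(2.8), np.float64(5.7), np.float64(8.7), np.float64(11.7)]
(-3, 150) [321. 209.] [np.float64(5.2), np.float64(10.5), np.float64(15.9), np.float64(21.5)]
(-6, 165) [321. 172.] [np.float64(7.2), np.float64(14.7), np.float64(22.4), np.float64(30.3)]
(-6, 175) [321. 129.] [np.float64(8.5), np.float64(17.4), np.float64(26.6), np.float64(36.2)]
(-5, 185) [321.  69.] [np.float64(9.6), np.float64(19.8), np.float64(30.4), np.float64(41.6)]
2
2 x [-0.0002, -0.0016, 0.0012] [-0.14, -0.9, -0.07]
tilt check [ 0.029 -0.019  0.999] xr [ 0.84 -0.55 -0.  ]
3
2 x [-0.0002, -0.0016, 0.0014] [-0.14, -1.4, -0.07]
tilt check [ 0.044 -0.029  0.999] xr [ 0.84 -0.55 -0.  ]
```

Emit:
carry_out(commands=[[-0.0002,-0.0016,0.0012,-0.1,-0.9,-0.1],[-0.0002,-0.0016,0.0012,-0.1,-0.9,-0.1],[0,0,0,0,0,0]])

```text
t: 30.85
ee_pos: [515.1, -228.8, 142.3]
orientation: [-2.591, 0.763, 1.103]
ft_force: [-0.4, -0.2, -1.1]
width: 17.8
```

```bash
cat > ret.py <<'E'
from fk import *
import sys
h,n=float(sys.argv[1]),int(sys.argv[2])
o=ctrl.get_obs()
r=R.from_rotvec([-2.617,.775,1.059]);G=np.array([514.8,-230.2,72.2])-19*r.as_matrix()[:,0]
rr=r*R.from_rotvec([0,np.radians(-1.8),0]); P=G+19*rr.as_matrix()[:,0]
print('err',(o['ee_pos']-P).round(1),'F',o['ft_force'].round(1),'M',o['moment'].round(2),o['t'],o['width'])
plan([(P+[0,0,h],rr,n)])
E
python3 ret.py 65 1
```

```text
err [ 0.6  1.1 70.5] F [-0.4 -0.2 -1.1] M [ 0.26  0.54 -0.05] 30.85 17.785017305385487
1 x [0.004, 0.0013, 0.0038] [0.03, 0.27, 0.17]
```

Emit:
carry_out(commands=[[0.004,0.0012,0.004,0,0.3,0.2],[0.004,0,0.004,0,0,0],[0.004,0,0.004,0,0,0],[0.004,0,0.004,0,0,0],[0.003,0,0.003,0,0,0],[0,0,0,0,0,0]])

```text
t: 31.6
ee_pos: [513.8, -229.2, 112.9]
orientation: [-2.595, 0.768, 1.098]
ft_force: [0.2, 1.0, -1.0]
width: 18.3
```

```bash
python3 ret.py 34 1
```

```text
err [-0.6  0.7 41.1] F [ 0.2  1.  -1. ] M [ 0.21  0.49 -0.  ] 31.6 18.276427135552737
1 x [0.0057, 0.0003, 0.0043] [0.06, 0.01, -0.02]
```

Aligned within 1 mm; insert in small steps with force checks.

Emit:
carry_out(commands=[[0.0033,0.0002,0.0025,0,0,0],[0.0025,0.0002,0.0023,0,0,0],[0.002,0,0.002,0,0,0],[0.002,0,0.002,0,0,0]])

```text
t: 32.1
ee_pos: [514.4, -230.1, 99.4]
orientation: [-2.595, 0.768, 1.097]
ft_force: [0.2, -0.7, -1.1]
width: 17.6
```

```bash
python3 ret.py 15 4
```

```text
err [-0.  -0.1 27.7] F [ 0.2 -0.7 -1.1] M [ 0.3   0.54 -0.01] 32.1 17.581592129830334
4 x [0.0023, -0.0, 0.0022] [0.01, -0.02, -0.0]
```

Emit:
carry_out(commands=[[0.0022,0,0.0022,0,0,0],[0.0022,0,0.0022,0,0,0],[0.0022,0,0.0022,0,0,0],[0.0022,0,0.0022,0,0,0]])

```text
t: 32.6
ee_pos: [514.3, -230.0, 86.2]
orientation: [-2.595, 0.768, 1.096]
ft_force: [-0.4, -0.3, -1.2]
width: 18.0
```

Emit:
carry_out(commands=[[0.0018,0,0.0018,0,0,0],[0.0018,0,0.0018,0,0,0],[0.0015,0,0.0015,0,0,0]])

```text
t: 32.98
ee_pos: [514.3, -229.9, 78.3]
orientation: [-2.595, 0.768, 1.096]
ft_force: [0.8, -0.3, -1.1]
width: 17.7
```

```bash
python3 ret.py 0 3
```

```text
err [-0.2  0.   6.6] F [ 0.8 -0.3 -1.1] M [ 0.24  0.54 -0.06] 32.975 17.650341000207266
3 x [0.0016, -0.0, 0.0015] [0.01, -0.02, -0.0]
```

Emit:
carry_out(commands=[[0.0015,0,0.0015,0,0,0],[0.0012,0,0.0012,0,0,0],[0.0012,0,0.0012,0,0,0]])

```text
t: 33.35
ee_pos: [514.2, -229.9, 72.5]
orientation: [-2.596, 0.768, 1.096]
ft_force: [-0.9, -0.5, -1.8]
width: 17.9
```

Emit:
carry_out(commands=[[0.0008,0,0.0008,0,0,0]])

```text
t: 33.48
ee_pos: [514.2, -229.9, 71.2]
orientation: [-2.595, 0.768, 1.096]
ft_force: [-0.4, 0.0, -0.9]
width: 17.9
```

```bash
python3 ret.py 0 1
```

```text
err [-0.2  0.  -0.5] F [-0.4  0.  -0.9] M [0.25 0.53 0.01] 33.475 17.924656488440306
1 x [-0.0002, -0.0001, -0.0005] [0.04, -0.07, -0.01]
```

Emit:
carry_out(commands=[[0.0006,0,0.0006,0,0,0]])

```text
t: 33.6
ee_pos: [514.4, -230.1, 71.0]
orientation: [-2.597, 0.769, 1.094]
ft_force: [-5.9, 3.4, 13.1]
width: 17.9
```

Emit:
carry_out(commands=[[0.0006,0,0.0006,0,0,0]])

```text
t: 33.72
ee_pos: [514.4, -230.1, 71.0]
orientation: [-2.598, 0.769, 1.092]
ft_force: [-4.2, 3.1, 13.3]
width: 17.9
```

Emit:
carry_out(commands=[[0.0006,0,0.0006,0,0,0]])

```text
t: 33.85
ee_pos: [514.4, -230.0, 71.0]
orientation: [-2.6, 0.769, 1.09]
ft_force: [-5.0, 3.0, 10.6]
width: 17.9
```

The foot is on the socket floor. Relieve the push, open, back off along the tool axis.

Emit:
carry_out(commands=[[-0.0003,0,-0.0003,0,0,0]])

```text
t: 33.98
ee_pos: [514.3, -230.0, 71.7]
orientation: [-2.6, 0.769, 1.089]
ft_force: [0.6, -0.6, -1.1]
width: 17.6
```

Emit:
carry_out(commands=[[0,0,0,0,0,0],[0,0,0,0,0,0],[0,0,0,0,0,0],[0,0,0,0,0,0],[0,0,0,0,0,0],[0,0,0,0,0,0],[0,0,0,0,0,0]], grip=0)

```text
t: 34.85
ee_pos: [515.0, -230.4, 72.0]
orientation: [-2.601, 0.769, 1.087]
ft_force: [-0.4, -0.3, -0.1]
width: 84.5
```

Emit:
carry_out(commands=[[-0.008,0,0,0,0,0],[-0.015,0,0,0,0,0],[-0.02,0,0,0,0,0],[-0.02,0,0,0,0,0],[-0.02,0,0,0,0,0],[-0.02,0,0,0,0,0],[-0.02,0,0,0,0,0],[0,0,0,0,0,0]])

```text
t: 35.85
ee_pos: [435.3, -179.2, 165.0]
orientation: [-2.601, 0.768, 1.087]
ft_force: [0.0, 0.4, -0.6]
width: 87.8
```

Run:
```python
from fk import *
o=ctrl.get_obs();print(o['t'],o['ee_pos'],o['ft_force'],o['width'])
s=img('scene','s9.png');b=img('top','t9.png')
c=lambda d,x,y,w,h:cv2.resize(d['pixels'][y:y+h,x:x+w],(400,300),interpolation=cv2.INTER_CUBIC)
a=load('s0.png')
cv2.imwrite('pics/c9.png',np.vstack([np.hstack([c(a,340,285,120,90),c(s,340,285,120,90)]),np.hstack([c(s,180,100,120,90),c(b,170,200,120,90)])]))
d0=cv2.cvtColor(a['pixels'],6).astype(int);d1=cv2.cvtColor(s['pixels'],6).astype(int)
for n,(x,y,w,h) in dict(rod=(383,285,40,90),amber=(411,294,22,40),beaker=(448,330,28,42),weight=(248,304,20,22)).items():
    r=cv2.matchTemplate(d1[y-8:y+h+8,x-8:x+w+8].astype(np.uint8),d0[y:y+h,x:x+w].astype(np.uint8),5);_,m,_,l=cv2.minMaxLoc(r);print(n,round(m,3),l[0]-8,l[1]-8)
```

```text
35.85 [ 435.34488638 -179.24229166  164.98134081] [ 0.02789861  0.43709936 -0.56512685] 87.79423417357019
rod 0.994 0 0
amber 0.999 0 0
beaker 1.0 0 0
weight 1.0 0 0
```

The picture limit is reached, so I checked by numbers: the rod and bystanders match the starting image at zero shift. Check the sash rail against the image taken after latching, then hand in.

Run:
```python
from fk import *
g=lambda n:cv2.cvtColor(load(n)['pixels'],6)
A=g('o2t.png');B=g('t9.png');C=g('t0.png')
for n,(x,y,w,h) in dict(rail=(200,240,22,24),ring=(214,244,12,18)).items():
    for m,I in(('now',B),('start',C)):
        r=cv2.matchTemplate(I[y-40:y+h+10,x-10:x+w+10],A[y:y+h,x:x+w],5);_,v,_,l=cv2.minMaxLoc(r);print(n,m,round(v,3),l[0]-10,l[1]-40)
print(ctrl.get_obs()['t'])
ctrl.close_job()
```

```text
rail now 0.999 0 0
rail start 0.262 2 -36
ring now 0.918 0 0
ring start 0.531 1 -14
35.95
the job is handed in; nothing more can be done
```

The job is done and handed in at about 36 s of the 72 s allowed; `close_job` gives no verdict.

I took the hook rod from its stand, lowered its hook into the sash's ring and drew the sash down. The sash clicked at about 120 mm. I then unhooked the rod, stood it back on the socket floor, opened the gripper and backed clear.

**Last checks, by image matching and force readings:**
- **Sash:** the sash rail matched the picture taken just after the click with zero shift, so it stays down by itself. The wrist force fell to the rod's weight alone at the click.
- **Rod:** it matches its starting picture with zero shift (match score 0.994). I felt the foot meet the socket floor before letting go.
- **Bystanders:** the amber bottle, beaker and brass weight all match their starting positions with zero shift.

**What did not go smoothly:**
- My first approach to the rod fell short at a wrist limit, so I moved the arm round to another wrist position.
- Inside the catch zone the wrist-force readings reached about 12–13 N in all. That is above the stated 7–10 N but under the 20 N limit; it was read between moves, so short peaks could have been missed.
- One test partway down showed the sash not yet latched, so I kept drawing it down.
- The rod tilted about 2° in the jaws, which I corrected before putting it back.
- I had used all 12 pictures, so I could not look at the final state myself; it was checked only by the matching above.

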